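Ready the eyepiece lamp check: caps off, filter wheel to its mark, lamp on

TASK

Get the lamp unit and the eyepieces in the wooden rack ready for a light check. Lift the dust cap off every eyepiece that has one and lay each cap flat in a compartment of its own in the low metal tray, and turn the filter wheel by its rim until the white mark, now hidden in the shroud, stands at the very top. When all that is done, last of all, push the lamp lever fully over to on; do not knock the other things on the bench about.

Things in the scene. Friction and masses are not known exactly. Their poses are not given: they have to be found in the camera images.
- lamp_unit: White bench lamp unit, fixed to the bench: base plate 200 (x) by 250 (y) by 20 mm. Origin: centre of the base's underside; z up. Its lamp house (70 by 100 mm, top 100 mm above the bench) stands on the base at its -x side, in line with the wheel; the toggle lever stands beside the wheel towards -y.
- wheel_hub (a point): Centre of the filter wheel, 100 mm above the bench; this frame is fixed to the unit and does not turn with the wheel: x lies along the wheel's axle (level), y is level in the wheel's plane, z is up. It lies at (30, 35, 100) mm in the lamp unit's frame.
- filter_wheel (a joint): Upright dark steel filter wheel, radius 70 mm, 14 mm thick, flat faces, no handle. Spins freely both ways without stops (friction about 0.03 N m) and stays put. Black shroud plates (38 mm over both) hide it up to 105 mm above the bench; only its upper half, up to 170 mm, shows. rad: 0 (or whole turns) = mark at the top; growing values carry the top towards wheel_hub's -y. Mark starts hidden.
- index_mark (a point): Point on the wheel's rim, 70 mm from the hub, at the outer end of the one white index mark: a 7 mm wide radial stripe on both faces, 35 mm long, and across the rim. This frame turns with the wheel.
- lamp_lever (a joint): Lamp toggle lever. 0 rad: off, leaning 0.5 rad to the lamp unit's -x side. 1.0 rad (its stop): on, leaning 0.5 rad to the +x side. It swings about a level axle along y and stays where it is left; a push of about 1 to 2 N at the ball moves it.
- lamp_lever_tip (a point): Centre of the black ball (26 mm across) at the end of the lever, which is a 10 mm bar 50 mm long from its pivot; the pivot lies 42 mm above the bench at (30, -85) mm in the lamp unit's frame, so the ball travels 48 mm from off to on, 86 to 92 mm above the bench. The frame turns with the lever.
- rack: Wooden eyepiece rack, fixed to the bench, 150 (x) by 210 (y) by 30 mm, origin at the centre of its underside. Five white eyepieces with black tops stand fixed in it, in two staggered rows, at (x, y) = (-40, -66), (-40, 0), (-40, 66), (40, -33), (40, 33) mm; each is 38 mm across up to 54 mm above the bench, then a barrel 28 mm across up to 74 mm. Some start without a cap.
- tray: Loose dark steel cap tray, 196 (x) by 132 (y) mm, origin at the centre of its underside. Floor 4 mm thick, walls and dividers 4 mm thick, 9 mm high in all. Six equal compartments about 60 by 60 mm, open above, in 3 (x) by 2 (y); their centres lie at x = -64, 0, 64 and y = -32, 32 mm. One cap fits in each.
- cap1_center (a point): Centre (half-way up, on the axis) of grey dust cap 1: a round ribbed cup-shaped cap 36 mm across and 24 mm tall, 25 g, closed on top, z along its axis to the closed end. If present it starts loosely over the eyepiece at (-40, -66) mm of the rack, skirt 14 mm down over the barrel, 1.5 mm of play; lift it straight up. Absent in some starts.
- cap2_center (a point): Centre (half-way up, on the axis) of grey dust cap 2: a round ribbed cup-shaped cap 36 mm across and 24 mm tall, 25 g, closed on top, z along its axis to the closed end. If present it starts loosely over the eyepiece at (-40, 0) mm of the rack, skirt 14 mm down over the barrel, 1.5 mm of play; lift it straight up. Absent in some starts.
- cap3_center (a point): Centre (half-way up, on the axis) of grey dust cap 3: a round ribbed cup-shaped cap 36 mm across and 24 mm tall, 25 g, closed on top, z along its axis to the closed end. If present it starts loosely over the eyepiece at (-40, 66) mm of the rack, skirt 14 mm down over the barrel, 1.5 mm of play; lift it straight up. Absent in some starts.
- cap4_center (a point): Centre (half-way up, on the axis) of grey dust cap 4: a round ribbed cup-shaped cap 36 mm across and 24 mm tall, 25 g, closed on top, z along its axis to the closed end. If present it starts loosely over the eyepiece at (40, -33) mm of the rack, skirt 14 mm down over the barrel, 1.5 mm of play; lift it straight up. Absent in some starts.
- cap5_center (a point): Centre (half-way up, on the axis) of grey dust cap 5: a round ribbed cup-shaped cap 36 mm across and 24 mm tall, 25 g, closed on top, z along its axis to the closed end. If present it starts loosely over the eyepiece at (40, 33) mm of the rack, skirt 14 mm down over the barrel, 1.5 mm of play; lift it straight up. Absent in some starts.
- oil_bottle: Bystander: small amber bottle, 32 mm across, 70 mm tall; origin at its underside.
- wash_bottle: Bystander: white wash bottle, 60 mm across, 150 mm tall; origin at its underside.
- petri: Bystander: flat glass dish, 90 mm across, 15 mm tall; origin at its underside.
- slide_box: Bystander: grey slide box, 85 by 100 by 32 mm; origin at its underside.
- beaker: Bystander: glass beaker, 64 mm across, 85 mm tall; origin at its underside.
- brush: Bystander: wooden-handled dusting brush lying on the bench, 150 mm long; origin at its underside.
Mind the look-alikes: they are no part of the job. What is shaped like the part that bears cap2_center but orange or red is not meant.

How it is judged:
On the way, in this order (a step that is already met when the one before it is completed fails the run):
1. every cap lies flat in a tray compartment and the wheel's mark stands still at the top (in either order), before the lamp is switched on (x of cap1_center in the frame of tray between -0.08 and 0.08 m and y of cap1_center in the frame of tray between -0.048 and 0.048 m and z of each of cap1_center, cap2_center, cap3_center, cap4_center, cap5_center in the frame of tray below 0.0188 m and angle between the z axis of each of cap1_center, cap2_center, cap3_center, cap4_center, cap5_center and the z axis of tray, either way round below 0.12 rad and x of cap2_center in the frame of tray between -0.08 and 0.08 m and y of cap2_center in the frame of tray between -0.048 and 0.048 m and x of cap3_center in the frame of tray between -0.08 and 0.08 m and y of cap3_center in the frame of tray between -0.048 and 0.048 m and x of cap4_center in the frame of tray between -0.08 and 0.08 m and y of cap4_center in the frame of tray between -0.048 and 0.048 m and x of cap5_center in the frame of tray between -0.08 and 0.08 m and y of cap5_center in the frame of tray between -0.048 and 0.048 m and y of index_mark in the frame of wheel_hub between -0.008 and 0.008 m and z of index_mark in the frame of wheel_hub above 0.06 m and velocity of joint filter_wheel between -0.05 and 0.05 rad/s and value of joint lamp_lever below 0.5 rad), for 0.2 s.
2. the lamp lever is pushed over to on (value of joint lamp_lever above 0.85 rad), for 0.2 s.
At the end, for the whole second after the job is handed in: Every cap that was there lies flat (within 0.12 rad, either way up) on the floor of the tray's compartments, one to a compartment; the mark's outer end is within 8 mm sideways of straight above the hub with the wheel at rest; the lever is past 0.85 rad (x of cap1_center in the frame of tray between -0.08 and 0.08 m and y of cap1_center in the frame of tray between -0.048 and 0.048 m and z of each of cap1_center, cap2_center, cap3_center, cap4_center, cap5_center in the frame of tray below 0.0188 m and angle between the z axis of each of cap1_center, cap2_center, cap3_center, cap4_center, cap5_center and the z axis of tray, either way round below 0.12 rad and x of cap2_center in the frame of tray between -0.08 and 0.08 m and y of cap2_center in the frame of tray between -0.048 and 0.048 m and x of cap3_center in the frame of tray between -0.08 and 0.08 m and y of cap3_center in the frame of tray between -0.048 and 0.048 m and x of cap4_center in the frame of tray between -0.08 and 0.08 m and y of cap4_center in the frame of tray between -0.048 and 0.048 m and x of cap5_center in the frame of tray between -0.08 and 0.08 m and y of cap5_center in the frame of tray between -0.048 and 0.048 m and y of index_mark in the frame of wheel_hub between -0.008 and 0.008 m and z of index_mark in the frame of wheel_hub above 0.06 m and velocity of joint filter_wheel between -0.05 and 0.05 rad/s and value of joint lamp_lever above 0.85 rad); the robot touches nothing.
It fails at once if a bystander (bottle, wash bottle, dish, slide box, beaker or brush) is shifted by more than 30 mm (distance of any of oil_bottle, wash_bottle, petri, slide_box, beaker, brush from where it was at the start of the episode above 0.03 m).
Of cap1, cap2, cap3, cap4, cap5 only 3 to 5 are there at a start; the rules pass over those that are not, and their reading is None.
At some moment in a run one of tray may be knocked a few centimetres aside while the robot is not near it.
Once in a run the grip may slacken for a moment while it holds something.
It also fails if it takes over 210 s, if anything falls off the work surface, if the arm or the gripper's body presses on something with over 40 N, if the wrist force passes 120 N, or if a joint passes its speed limit or range.

ROBOT

A 6-joint arm with a two-finger parallel gripper is mounted at the origin on the work surface. World frame = base frame: x ahead of the robot, y to its left, z up, the work surface at z = 0. Lengths are in m, angles in rad, forces in N, time in s.
With the tool pointing down it reaches from about 0.35 to 0.85 m from the base axis. Payload 8.1 kg.
Tool frame: the origin (TCP) lies at the centre of the arm's flange, where the gripper is bolted on; the fingertips stand 186 mm ahead of it and the grasp point (between the pads) lies 167 mm ahead of it (robot.grasp_offset is the distance from the TCP to the grasp point, in m); z points along the fingers, y is the line along which they close (so a half turn about z gives the same grasp; the last joint's range is limited). The gripper opens to 93 mm and grips with 3 to 60 N. Pads are 15 mm wide; open, the fingers measure 128 mm over their backs; the gripper's body (75 mm by 188 mm) begins 65 mm behind the grasp point.
Start: joints at [-1.276, 0.13, 1.488, -0, 1.523, -0.085], TCP at [0.222, -0.557, 0.405] pointing down, gripper open.
Joint ranges: [-2.96, 2.96], [-0.89, 2.26], [0.02, 2.5], [-1.34, 4.48], [0, 2.73], [-2.66, 2.66]. Speed limits (rad/s): [2.39, 2.39, 2.79, 3.14, 3.14, 3.14].

INTERFACE

Orientations are given as a rotation vector (axis times angle).
In Python, from plant import robot gives the robot as it stands.
- The arm moves only by the tool drive_tool, never from a script. Its argument "moves" is one flat list of numbers, 7 for each row, row after row: the finger opening in mm, from 0 to 93, then the shift along the tool's x, y, z in mm, then the turn, a rotation vector about the tool's x, y, z in degrees. A call has 1 to 8 rows; each row shifts and turns the commanded pose from where the row before left it, along the tool's axes as they then stand; what a row does not reach is not made up. A row lasts 1/10 s, in which the tool goes at most 50 mm and 8.59 degrees, less where a joint would pass 70% of its speed; a pose out of reach is approached as far as the arm can. A call is refused whole if a number of a shift passes 50 or a number of a turn 8.59, either way. A call with a gripper value outside its range is refused whole. The fingers move at their own pace and stop on an object; "grip_force" is the grip in N (left out, the last holds). Time passes only in rows, so rows that do not move let the fingers close. It gives the time, the measured TCP pose, the force, the opening and the grip force at its end, in the units of the state.
- robot.read_state(): the state, without advancing time (a new reading comes with each control period).
- robot.read_camera(name): name is "side" or "top" or "wrist"; returns a dict with "color" (384x512x3 uint8, red, green, blue), "depth" (384x512 float32, m along the optical axis (not along the pixel's ray), 0 where there is no reading), "mtx" (3x3 intrinsics, pixels), "R" (3x3) and "t" (3): a world point X has camera coordinates R X + t. Camera axes: x right, y down, z forward; pixel columns grow to the right and rows downward; lengths in m; the calibration is good to about 2 mm. A picture is of the moment at which its call begins.
- robot.close_job(): hands the job in; it is judged then, once.
The state is a dict: "t": time; "q": joint angles; "dq": joint speeds; "joint_torque": joint torques, N m; "tool_pos": TCP position; "orientation": TCP orientation; "force": force on the tool from outside, world axes, zero at the start; "wrist_torque": the same for the moment, N m; "opening": finger opening in m; "gripper_force": force on a finger pad.
Only numpy, scipy, OpenCV 4.12 (cv2) and the standard library are available. Lean on these libraries where they do the work, as an engineer would, in place of code of your own. Each camera call takes 0.05 s, during which the arm holds its last target. There are 200 camera calls.

## Working session

There is one attempt and no reset: what is moved stays moved. The work goes in short steps, Python scripts to look and compute and a tool call to move; the robot and the scene stay as the last step left them, time stands still between calls to the robot, and variables do not carry over. Pictures are saved under pics/ and viewed, at most 14 in all, crops included, and the job is handed in when it is done.

Besides the shell and the picture viewer there is one more tool, called after "Request:" as a command line: name --argument value ..., lists and objects as JSON in quotes. drive_tool: Moves the arm, as the interface text tells. Its arguments: {"type":"object","properties":{"moves":{"type":"array","items":{"type":"number"}},"grip_force":{"type":"number"}},"required":["moves"]}

```bash
mkdir -p pics; ls; cat > h.py <<'E'
import numpy as np, cv2
from plant import robot
def cam(n,save=None):
    c=robot.read_camera(n)
    if save: cv2.imwrite('pics/'+save+'.png',cv2.cvtColor(c['color'],cv2.COLOR_RGB2BGR))
    return c
def plane(c,u,v,z):
    d=c['R'].T@np.linalg.inv(c['mtx'])@np.array([u,v,1.]); o=-c['R'].T@c['t']
    return o+d*(z-o[2])/d[2]
def pts(c):
    v,u=np.mgrid[:384,:512]; d=c['depth']
    p=np.stack([(u-c['mtx'][0,2])/c['mtx'][0,0]*d,(v-c['mtx'][1,2])/c['mtx'][1,1]*d,d],-1)
    return (p-c['t'])@c['R']
def proj(c,X):
    p=c['mtx']@(c['R']@np.array(X)+c['t']); return p[:2]/p[2]
E
python3 - <<'E'
from h import *
for n in ('top','side'):
    c=cam(n,n+'0'); print(n,(-c['R'].T@c['t']).round(3),c['R'].round(2).tolist())
    np.savez(n+'0.npz',**c)
t=cv2.imread('pics/top0.png'); s=cv2.imread('pics/side0.png')
cv2.imwrite('pics/top0b.png',cv2.resize(t,(800,600)))
cv2.imwrite('pics/side0b.png',cv2.resize(s,(800,600)))
print(robot.read_state())
E
```

```text
pics
top [ 0.388 -0.066  1.583] [[0.0, -1.0, 0.01], [-0.99, -0.0, -0.11], [0.11, -0.01, -0.99]]
side [ 0.235 -0.986  0.713] [[0.96, -0.29, 0.02], [-0.13, -0.5, -0.86], [0.26, 0.82, -0.51]]
{'t': 0.1, 'q': array([-1.27642720e+00,  1.31071181e-01,  1.48919905e+00,  2.84870069e-05,
        1.52304341e+00, -8.54169574e-02]), 'dq': array([ 4.45399619e-04, -1.00907378e-03, -4.54480816e-05, -4.30764749e-05,
        4.53960995e-04, -1.18030332e-03]), 'joint_torque': array([ 5.95200909e-04, -5.61342931e+01, -4.93096161e+01,  7.69771636e-02,
        2.91563157e-02, -4.62499781e-05]), 'tool_pos': array([ 0.22238451, -0.55702563,  0.403785  ]), 'orientation': array([-3.08343739e+00, -5.92661975e-01,  2.37337597e-04]), 'force': array([ 0.39626514, -0.03447789, -0.77482519]), 'wrist_torque': array([-0.02134169,  0.02774977,  0.0374826 ]), 'gripper_force': 0.0, 'opening': 0.09311707640682992}
```

View pics/top0b.png

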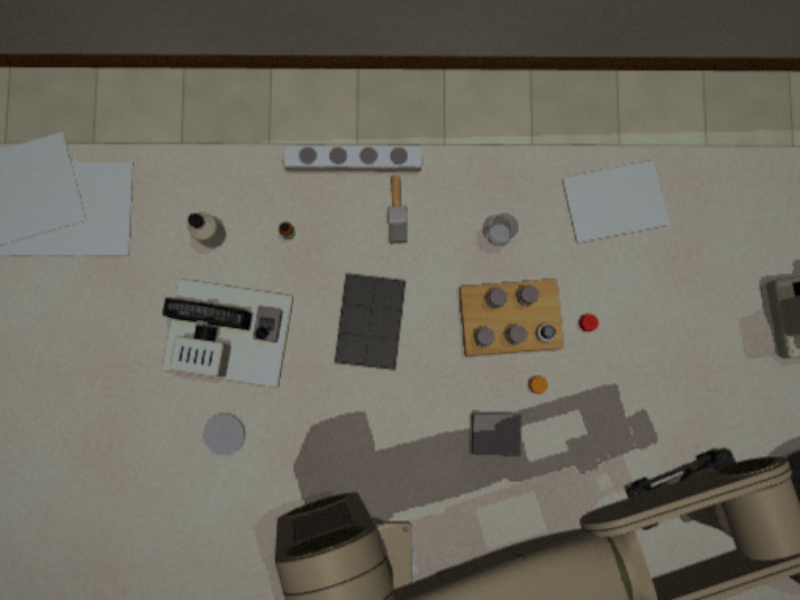

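View pics/side0b.png

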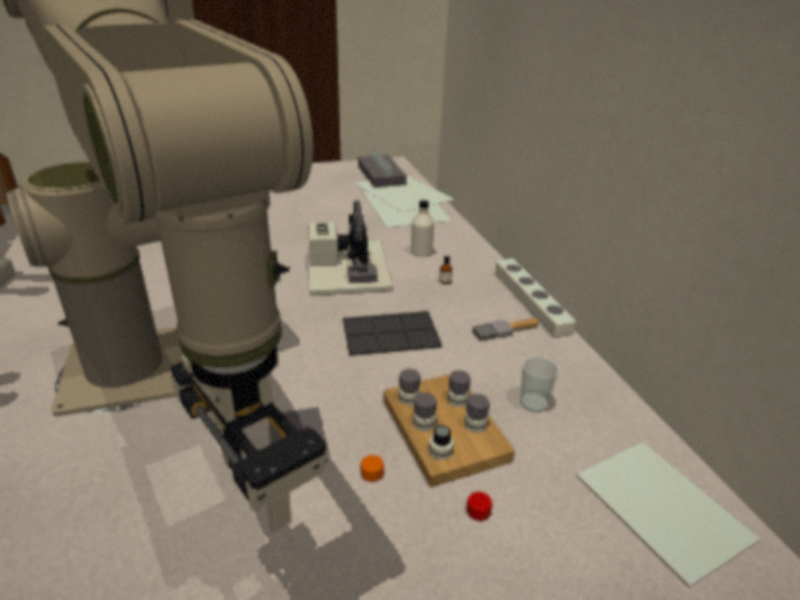

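The top view (800x600 picture) shows:
- lamp unit at (228,330), with the wheel at (207,313) and the lever at (264,325)
- tray at (371,321)
- rack at (512,317)

Grey caps sit at (497,297), (528,295), (484,336) and (516,334). The eyepiece at (547,332) is bare, so cap1 is absent. Look-alikes are the orange cap (538,384), the red cap (589,322) and the grey discs on the white strip (307–398,156). I reject all of these and take only the four grey caps standing in the wooden rack.

```bash
python3 - <<'E'
from h import *
c=dict(np.load('top0.npz')); P=pts(c)
rgb=c['color']; hsv=cv2.cvtColor(rgb,cv2.COLOR_RGB2HSV)
def rect(m,z,box):
    k=np.zeros_like(m);x0,y0,x1,y1=box;k[y0:y1,x0:x1]=m[y0:y1,x0:x1]
    k=cv2.morphologyEx(k,cv2.MORPH_CLOSE,np.ones((5,5)))
    cs,_=cv2.findContours(k,cv2.RETR_EXTERNAL,cv2.CHAIN_APPROX_NONE); ct=max(cs,key=cv2.contourArea)
    w=np.array([plane(c,u,v,z)[:2] for u,v in ct[:,0]]).astype(np.float32)
    return cv2.minAreaRect(w*1000)
m=cv2.inRange(hsv,(8,90,60),(25,255,255)); print('rack',rect(m,.03,(285,170,370,235)))
m=cv2.inRange(hsv,(0,0,0),(179,255,90)); print('tray',rect(m,.009,(208,168,266,242)))
m=((hsv[...,1]<45)&(hsv[...,2]>60)).astype(np.uint8)*255
m=((P[...,2]>.008)).astype(np.uint8)*255; print('lamp',rect(m,.02,(98,170,190,252)))
for (u,v) in ((497,297),(528,295),(484,336),(516,334)):
    u=int(u*.64);v=int(v*.64); q=P[v-10:v+11,u-10:u+11].reshape(-1,3); q=q[(q[:,2]>.07)]
    print(u,v,len(q),q.mean(0).round(4),((q.max(0)+q.min(0))/2).round(4))
cv2.imwrite('pics/crop0.png',cv2.resize(cv2.cvtColor(rgb,cv2.COLOR_RGB2BGR)[165:260,90:380],None,fx=2.7,fy=2.7,interpolation=cv2.INTER_CUBIC))
q=P[180:215,100:165].reshape(-1,3); q=q[q[:,2]>.12]; print('wheel',len(q),q.mean(0),q.min(0),q.max(0),cv2.minAreaRect((q[:,:2]*1000).astype(np.float32)))
q=P[195:222,160:185].reshape(-1,3); q=q[q[:,2]>.07]; print('ball',len(q),q.mean(0),q.min(0),q.max(0))
E
```

```text
rack ((541.302490234375, -320.802490234375), (149.3781280517578, 210.81399536132812), 4.664542198181152)
tray ((534.2066650390625, -20.091773986816406), (132.45997619628906, 195.2811737060547), 83.3382339477539)
lamp ((508.3739013671875, 288.36956787109375), (293.8506164550781, 240.54983520507812), 86.71639251708984)
318 190 110 [ 0.5762 -0.2818  0.1119] [ 0.4928 -0.1852  0.827 ]
337 188 111 [ 0.5825 -0.3486  0.0976] [ 0.4942 -0.2182  0.8265]
309 215 107 [ 0.496  -0.2576  0.0982] [ 0.4526 -0.1717  0.8268]
330 213 113 [ 0.4984 -0.3154  0.1371] [ 0.4539 -0.204   0.827 ]
wheel 233 [0.53707774 0.29397531 0.20519801] [ 0.38833235 -0.06625049  0.12099663] [0.56061778 0.37762082 1.5829178 ] ((486.07696533203125, 150.60635375976562), (474.3250427246094, 36.5969123840332), 70.14927673339844)
ball 54 [0.50138    0.19302493 0.12358486] [ 0.38833235 -0.06625049  0.07513905] [0.51581361 0.21015232 1.5829178 ]
```

View pics/crop0.png

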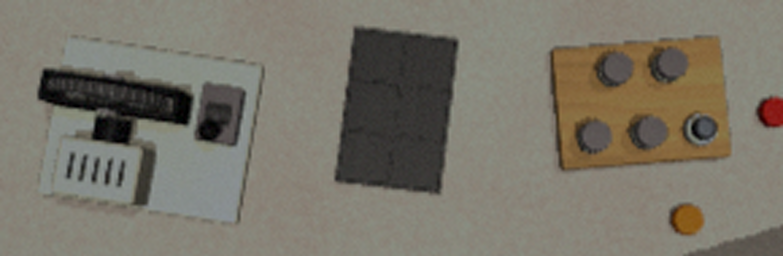

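The close crop confirms it: four grey ribbed caps on white eyepieces, with the fifth eyepiece at (700,128) in the crop bare. Next is a helper that works out the moves in tool axes.

```bash
cat >> h.py <<'E'
from scipy.spatial.transform import Rotation as Ro
def down(yaw_y,tilt=0):
    "tool z down, tool y at yaw_y deg in world; tilt = turn about tool y, deg"
    a=np.radians(yaw_y); y=np.array([np.cos(a),np.sin(a),0]); z=np.array([0,0,-1.])
    return Ro.from_matrix(np.stack([np.cross(y,z),y,z],1))*Ro.from_euler('y',tilt,degrees=True)
def plan(wps,smax=45,amax=8):
    "wps: (opening, xyz TCP mm, Rotation or None) ; prints rows"
    s=robot.read_state(); p=np.array(s['tool_pos'])*1000; R=Ro.from_rotvec(s['orientation']); n=0
    for op,tp,tR in wps:
        tp=np.array(tp,float); tR=tR or R
        k=max(1,int(np.ceil(max(np.linalg.norm(tp-p)/smax,np.degrees((R.inv()*tR).magnitude())/amax))))
        for i in range(k):
            d=R.inv().apply((tp-p)/(k-i)).round(0); a=np.degrees((R.inv()*tR).as_rotvec()/(k-i)).round(1)
            print([op]+d.astype(int).tolist()+[float(x)+0 for x in a]); n+=1
            p=p+R.apply(d); R=R*Ro.from_rotvec(np.radians(a))
    print(n,'rows, ends',p.round(1))
E
python3 - <<'E'
from h import *
R=down(4.66)
plan([(60,(496,-258,400),R),(60,(496,-258,300),R)])
E
```

```text
[60, 36, -18, 0, 0.0, 0.0, -7.3]
[60, 38, -13, 0, 0.0, 0.0, -7.3]
[60, 40, -8, 1, 0.0, 0.0, -7.3]
[60, 41, -3, 0, 0.0, 0.0, -7.3]
[60, 40, 3, 1, 0.0, 0.0, -7.3]
[60, 40, 8, 0, 0.0, 0.0, -7.3]
[60, 39, 13, 1, 0.0, 0.0, -7.3]
[60, 36, 17, 0, 0.0, 0.0, -7.3]
[60, 34, 22, 1, 0.0, 0.0, -7.2]
[60, 31, 26, 0, 0.0, -0.1, -7.3]
[60, 0, 0, 33, 0.0, 0.0, 0.0]
[60, 0, 0, 34, 0.0, 0.0, 0.0]
[60, 1, 0, 33, 0.0, 0.0, 0.0]
13 rows, ends [ 496.1 -257.5  300.1]
```

Request:
drive_tool --moves '[60, 36, -18, 0, 0, 0, -7.3, 60, 38, -13, 0, 0, 0, -7.3, 60, 40, -8, 1, 0, 0, -7.3, 60, 41, -3, 0, 0, 0, -7.3, 60, 40, 3, 1, 0, 0, -7.3, 60, 40, 8, 0, 0, 0, -7.3, 60, 39, 13, 1, 0, 0, -7.3, 60, 36, 17, 0, 0, 0, -7.3]'

```text
t: 0.9
tool_pos: [0.4422, -0.3167, 0.4012]
orientation: [-2.398, -2.029, 0.0]
force: [0.5, -0.6, 0.7]
opening: 0.0601
gripper_force: 0.0
```

Request:
drive_tool --moves '[60, 34, 22, 1, 0, 0, -7.2, 60, 31, 26, 0, 0, 0, -7.3, 60, 0, 0, 33, 0, 0, 0, 60, 0, 0, 34, 0, 0, 0, 60, 0, 0, 13, 0, 0, 0, 60, 0, 0, 0, 0, 0, 0]'

```text
t: 1.5
tool_pos: [0.4953, -0.2582, 0.318]
orientation: [-2.126, -2.306, 0.001]
force: [0.3, -0.5, 0.4]
opening: 0.0598
gripper_force: 0.0
```

```bash
python3 - <<'E'
from h import *
s=robot.read_state(); print(s['tool_pos'].round(4),s['orientation'].round(3),s['opening'])
c=cam('wrist','w1'); np.savez('w1.npz',**c)
for n,(x,y) in dict(c2=(.5014,-.3241),c3=(.4961,-.2583),c4=(.5839,-.3505),c5=(.5785,-.2847)).items(): print(n,proj(c,(x,y,.084)).round(1))
E
```

```text
[ 0.4953 -0.2582  0.318 ] [-2.126e+00 -2.306e+00  1.000e-03] 0.05975463558652905
c2 [259.2 292.9]
c3 [259.4 215.8]
c4 [355.4 327.6]
c5 [362.9 256. ]
```

View pics/w1.png

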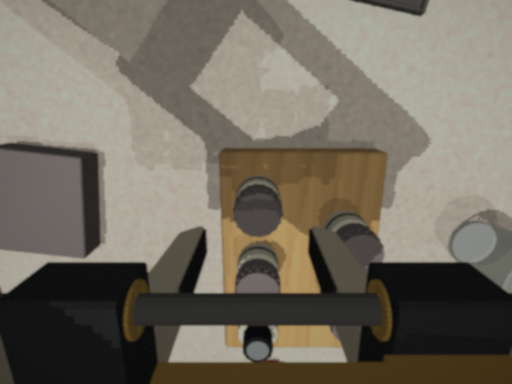

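The wrist view shows the cap3 top at (258,212) and cap5 at about (361,245), both between the fingers' outlines. I'll use the depth to get finer cap centres.

```bash
python3 - <<'E'
from h import *
c=dict(np.load('w1.npz')); P=pts(c); z=P[...,2]
m=((z>.079)&(z<.089)&(c['depth']>0)).astype(np.uint8)
n,l,st,_=cv2.connectedComponentsWithStats(m)
for i in range(1,n):
    if st[i,4]>150:
        q=(P[l==i]*1000).astype(np.float32); print(st[i],cv2.minEnclosingCircle(q[:,:2]),np.median(q[:,2]),np.median(q[:,:2],0))
E
```

```text
Traceback (most recent call last):
cv2.error: OpenCV(4.12.0) /io/opencv/modules/imgproc/src/shapedescr.cpp:201: error: (-215:Assertion failed) count >= 0 && (depth == CV_32F || depth == CV_32S) in function 'minEnclosingCircle'
```

```bash
python3 - <<'E'
from h import *
c=dict(np.load('w1.npz')); P=pts(c); z=P[...,2]
m=((z>.079)&(z<.089)&(c['depth']>0)).astype(np.uint8)
n,l,st,_=cv2.connectedComponentsWithStats(m)
for i in range(1,n):
    if st[i,4]>150:
        q=(P[l==i]*1000).astype(np.float32); print(st[i],cv2.minEnclosingCircle(np.ascontiguousarray(q[:,:2])),np.median(q[:,2]),np.median(q[:,:2],0))
R=down(4.66); 
plan([(60,(496,-255.5,254),R)])
E
```

```text
[ 233  189   51   48 1791] ((494.78729248046875, -257.9324951171875), 19.15198516845703) 84.021126 [ 494.7405  -256.58243]
[ 342  231   43   43 1004] ((578.0516357421875, -280.94415283203125), 18.44934844970703) 83.98927 [ 579.28955 -277.28442]
[497 261  15  30 213] ((696.4930419921875, -292.97021484375), 11.620911598205566) 82.85768 [ 694.0592  -293.57132]
[235 269  46  24 856] ((499.9327087402344, -322.9942932128906), 18.74282455444336) 83.93478 [ 499.06335 -315.0645 ]
[60, 2, 0, 33, -0.1, 0.0, 0.0]
[60, 1, 0, 33, 0.0, -0.1, 0.0]
2 rows, ends [ 495.6 -255.6  254.2]
```

Request:
drive_tool --moves '[60, 1, 0, 32, 0, 0, 0, 60, 0, 0, 32, 0, 0, 0, 60, 0, 0, 0, 0, 0, 0, 30, 0, 0, 0, 0, 0, 0, 30, 0, 0, 0, 0, 0, 0, 30, 0, 0, 0, 0, 0, 0, 30, 0, 0, 0, 0, 0, 0, 30, 0, 0, 0, 0, 0, 0]' --grip_force 15

```text
t: 2.35
tool_pos: [0.4962, -0.2584, 0.2589]
orientation: [2.128, 2.309, -0.002]
force: [-6.7, -1.0, 8.5]
opening: 0.036
gripper_force: 15.0
```

Request:
drive_tool --moves '[30, 0, 0, -10, 0, 0, 0, 30, 0, 0, -10, 0, 0, 0, 30, 0, 0, -20, 0, 0, 0, 30, 0, 0, -20, 0, 0, 0]'

```text
t: 2.75
tool_pos: [0.4964, -0.2576, 0.3185]
orientation: [2.129, 2.309, 0.001]
force: [-0.8, 0.5, 0.5]
opening: 0.0359
gripper_force: 15.0
```

```bash
cat > tray.py <<'E'
from h import *
def tray(show=True):
    c=cam('top'); hsv=cv2.cvtColor(c['color'],cv2.COLOR_RGB2HSV)
    m=cv2.inRange(hsv,(0,0,0),(179,255,90)); k=np.zeros_like(m); k[150:260,195:280]=m[150:260,195:280]
    k=cv2.morphologyEx(k,cv2.MORPH_CLOSE,np.ones((7,7)))
    cs,_=cv2.findContours(k,cv2.RETR_EXTERNAL,cv2.CHAIN_APPROX_NONE); ct=max(cs,key=cv2.contourArea)
    w=np.array([plane(c,u,v,.009)[:2]*1000 for u,v in ct[:,0]]).astype(np.float32)
    (x,y),(a,b),th=cv2.minAreaRect(w)
    if a<b: th-=90
    th=(th+90)%180-90
    print('tray',round(x,1),round(y,1),round(a),round(b),'yaw',round(th,1))
    r=np.radians(th); M=np.array([[np.cos(r),-np.sin(r)],[np.sin(r),np.cos(r)]])
    return {n:M@np.array(o)+[x,y] for n,o in dict(A=(64,32),B=(64,-32),C=(0,32),D=(0,-32),E=(-64,32),F=(-64,-32)).items()},th
E
python3 - <<'E'
from tray import *
T,th=tray(); x,y=T['A']; R=down(th)
plan([(30,(x,y,318),R),(30,(x,y,225),R)])
E
```

```text
tray 495.8 -53.7 218 283 yaw -0.3
[30, 38, 14, 1, 0.1, 0.0, 0.8]
[30, 39, 13, 1, 0.0, 0.0, 0.8]
[30, 39, 12, 1, 0.1, 0.1, 0.8]
[30, 39, 12, 0, 0.0, 0.0, 0.9]
[30, 39, 11, 1, 0.1, 0.1, 0.8]
[30, 39, 11, 0, 0.0, 0.0, 0.9]
[30, 0, 0, 31, 0.0, 0.0, 0.0]
[30, 0, 0, 31, 0.0, 0.0, 0.0]
[30, 0, 0, 31, 0.0, 0.0, 0.0]
9 rows, ends [559.7 -22.1 225.4]
```

```bash
python3 - <<'E'
from h import *
plan([(30,(545,-170,340),down(-6.7))])
E
```

```text
[30, 28, 18, -6, 0.1, 0.1, 3.8]
[30, 29, 16, -6, 0.1, 0.0, 3.8]
[30, 30, 15, -5, 0.1, 0.1, 3.8]
3 rows, ends [ 545.1 -170.4  339.8]
```

Request:
drive_tool --moves '[30, 28, 18, -6, 0, 0, 3.8, 30, 29, 16, -6, 0, 0, 3.8, 30, 30, 15, -5, 0, 0, 3.8, 30, 0, 0, 0, 0, 0, 0]'

```text
t: 3.2
tool_pos: [0.5457, -0.167, 0.3355]
orientation: [2.345, 2.087, 0.004]
force: [0.3, 0.3, -1.2]
opening: 0.0358
gripper_force: 15.0
```

```bash
python3 - <<'E'
from h import *
cam('wrist','w2'); c=cam('top','t2')
a=cv2.imread('pics/w2.png'); b=cv2.imread('pics/t2.png')
cv2.imwrite('pics/wt2.png',np.hstack([cv2.resize(a,(400,300)),cv2.resize(b,(400,300))]))
E
```

```text
(no output)
```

View pics/wt2.png

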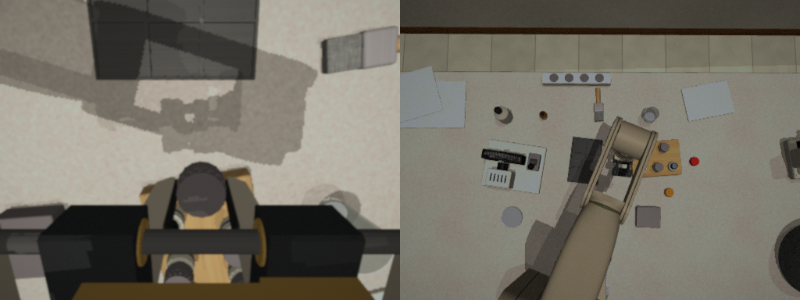

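The wrist view shows cap 3 held at (200,190) and the tray's near edge running from (97,77) to (255,79) in the half-size picture. In the top view the arm partly hides the tray. I'll fit the tray from the near edge's two corners.

```bash
cat > trayw.py <<'E'
from h import *
def tray():
    "tray pose from the wrist view: its near (-y) edge ends give centre and yaw"
    c=cam('wrist'); v=cv2.cvtColor(c['color'],cv2.COLOR_RGB2HSV)[...,2]
    m=((v<80)*255).astype(np.uint8); m[190:]=0
    m=cv2.morphologyEx(cv2.morphologyEx(m,cv2.MORPH_CLOSE,np.ones((7,7))),cv2.MORPH_OPEN,np.ones((9,9)))
    n,l,st,_=cv2.connectedComponentsWithStats(m); i=1+np.argmax(st[1:,4]); print(st[i])
    ct=max(cv2.findContours((l==i).astype(np.uint8),cv2.RETR_EXTERNAL,cv2.CHAIN_APPROX_NONE)[0],key=cv2.contourArea)[:,0]
    w=np.array([plane(c,a,b,.009)[:2]*1000 for a,b in ct]); vis=ct[:,1]>2
    # bottom edge: contour points with the largest image row in each column
    ed=np.array([w[(ct[:,0]==u)][np.argmax(ct[ct[:,0]==u,1])] for u in range(ct[:,0].min()+12,ct[:,0].max()-12)])
    vx,vy,x0,y0=cv2.fitLine(ed.astype(np.float32),cv2.DIST_HUBER,0,.01,.01).ravel()
    d=np.array([vx,vy])*np.sign(vx); nrm=np.array([-d[1],d[0]])
    s=(w[vis]-[x0,y0])@d; q=np.abs((w[vis]-[x0,y0])@nrm)<40; lo,hi=s[q].min(),s[q].max()
    ctr=np.array([x0,y0])+d*(lo+hi)/2+nrm*66; th=np.degrees(np.arctan2(d[1],d[0]))
    print('tray',ctr.round(1),'len',round(hi-lo,1),'yaw',round(th,1))
    return {n:(ctr+d*o[0]+nrm*o[1]) for n,o in dict(A=(64,32),B=(64,-32),C=(0,32),D=(0,-32),E=(-64,32),F=(-64,-32)).items()},th
E
python3 - <<'E'
from trayw import *
T,th=tray(); x,y=T['A']; print({k:v.round() for k,v in T.items()})
plan([(30,(x,y,320),down(th)),(30,(x,y,225),None)])
E
```

```text
[  113     0   217    99 13921]
tray [523.8  -2.9] len 195.5 yaw 2.2
{'A': array([586.,  32.]), 'B': array([589., -32.]), 'C': array([523.,  29.]), 'D': array([525., -35.]), 'E': array([459.,  27.]), 'F': array([461., -37.])}
[30, 41, 4, 3, 0.0, 0.0, -1.8]
[30, 41, 5, 3, 0.0, 0.0, -1.8]
[30, 41, 6, 3, 0.0, 0.0, -1.8]
[30, 40, 8, 2, 0.0, 0.0, -1.7]
[30, 40, 9, 3, 0.0, 0.0, -1.8]
[30, 0, 0, 32, 0.0, 0.0, 0.0]
[30, 0, 0, 31, 0.0, 0.0, 0.0]
[30, 0, 0, 32, 0.0, 0.0, 0.0]
8 rows, ends [586.8  31.1 224.8]
```

```bash
python3 - <<'E'
from h import *
c=cam('wrist'); v=cv2.cvtColor(c['color'],cv2.COLOR_RGB2HSV)[...,2]
print(v[60:120:5,110:350:16])
for p in ((124,99),(326,101)): print(plane(c,*p,.009).round(4))
for p in ((124,99),(326,101)): print(pts(c)[p[1]-8,p[0]])
E
```

```text
[[132  42  45  43  44  81  80  61  54  54  55  55  55  54 179]
 [132  40  43  44  44  82  80  82  69  55  55  56  54  55 136]
 [137  38  45  46  45  82  81  81  88  69  53  54  55  53 136]
 [136  36  44  44  44  83  81  82  90  89  80  55  55  54 136]
 [137  36  44  45  45  84  82  84  91  90  88  74  54  53 136]
 [139  41  44  45  45  83  83  83  86  88  88  87  58  53 137]
 [138  41  42  44  45  82  83  83  83  90  89  83  77  55 138]
 [119  43  44  43  46  72  70  71  71  71  77  70  69  51 138]
 [118 115 113 113 117 172 174 174 175 175 178 171 171 140 139]
 [118 118 115 117 118 174 173 179 178 177 176 177 157 142 138]
 [115 117 116 119 119 180 177 173 175 180 178 180 133 140 139]
 [121 115 115 117 118 178 173 177 176 176 186 179 120 142 137]]
[ 0.4278 -0.0729  0.009 ]
[ 0.6185 -0.0972  0.009 ]
[ 0.42995645 -0.06595262  0.01007771]
[ 0.61923774 -0.08988832  0.00739807]
```

```bash
sed -i 's/v<80/v<101/' trayw.py; python3 - <<'E'
from trayw import *
T,th=tray(); x,y=T['A']; print({k:v.round() for k,v in T.items()})
plan([(30,(x,y,320),down(th)),(30,(x,y,225),None)])
E
```

```text
[  113     0   222    99 20888]
tray [531.7 -16.9] len 195.7 yaw -6.1
{'A': array([599.,   8.]), 'B': array([592., -55.]), 'C': array([535.,  15.]), 'D': array([528., -49.]), 'E': array([471.,  22.]), 'F': array([465., -42.])}
[30, 37, 7, 3, 0.0, 0.0, -0.1]
[30, 37, 7, 3, 0.0, 0.0, -0.1]
[30, 37, 7, 3, 0.0, 0.0, -0.2]
[30, 36, 7, 2, 0.0, 0.0, -0.1]
[30, 37, 7, 3, 0.0, 0.0, -0.2]
[30, 0, 0, 32, 0.0, 0.0, 0.0]
[30, 0, 0, 31, 0.0, 0.0, 0.0]
[30, 0, 0, 32, 0.0, 0.0, 0.0]
8 rows, ends [599.2   8.2 224.5]
```

Request:
drive_tool --moves '[30, 37, 7, 3, 0, 0, 0, 30, 37, 7, 3, 0, 0, 0, 30, 37, 7, 3, 0, 0, 0, 30, 36, 7, 2, 0, 0, 0, 30, 37, 7, 3, 0, 0, 0, 30, 0, 0, 32, 0, 0, 0, 30, 0, 0, 31, 0, 0, 0, 30, 0, 0, 30, 0, 0, 0]'

```text
t: 4.25
tool_pos: [0.6001, 0.0081, 0.2255]
orientation: [2.348, 2.087, -0.0]
force: [-1.0, -0.5, 0.0]
opening: 0.0357
gripper_force: 15.0
```

Request:
drive_tool --moves '[30, 0, 0, 10, 0, 0, 0, 30, 0, 0, 8, 0, 0, 0, 30, 0, 0, 0, 0, 0, 0, 30, 0, 0, 0, 0, 0, 0]'

```text
t: 4.65
tool_pos: [0.601, 0.0083, 0.2103]
orientation: [2.347, 2.085, 0.002]
force: [0.4, 0.3, 0.6]
opening: 0.0359
gripper_force: 15.0
```

Request:
drive_tool --moves '[30, 0, 0, 4, 0, 0, 0, 30, 0, 0, 3, 0, 0, 0, 30, 0, 0, 0, 0, 0, 0]'

```text
t: 4.95
tool_pos: [0.6007, 0.0087, 0.2024]
orientation: [2.347, 2.086, 0.002]
force: [0.4, -0.5, 1.9]
opening: 0.0363
gripper_force: 15.0
```

Request:
drive_tool --moves '[46, 0, 0, 0, 0, 0, 0, 46, 0, 0, 0, 0, 0, 0, 46, 0, 0, 0, 0, 0, 0, 50, 0, 0, -20, 0, 0, 0, 50, 0, 0, -45, 0, 0, 0, 50, 0, 0, -45, 0, 0, 0]'

```text
t: 5.55
tool_pos: [0.5994, 0.0088, 0.3115]
orientation: [-2.346, -2.085, 0.004]
force: [1.4, 0.1, -0.5]
opening: 0.0502
gripper_force: 0.0
```

```bash
python3 - <<'E'
from h import *
plan([(60,(578.5,-283,310),down(4.66)),(60,(578.5,-283,253),None)])
E
```

```text
[60, -42, 2, 0, 0.0, 0.0, -1.6]
[60, -42, 1, 0, 0.0, 0.0, -1.6]
[60, -42, 0, 0, 0.0, 0.0, -1.6]
[60, -42, -2, 0, -0.1, 0.0, -1.6]
[60, -41, -3, 0, 0.0, 0.0, -1.7]
[60, -41, -4, 1, -0.1, 0.0, -1.6]
[60, -42, -5, 0, 0.0, 0.0, -1.7]
[60, 0, 0, 29, 0.0, 0.0, 0.0]
[60, 0, 0, 28, 0.0, 0.0, 0.0]
9 rows, ends [ 578.6 -283.1  253.5]
```

Request:
drive_tool --moves '[60, -42, 2, 0, 0, 0, -1.6, 60, -42, 1, 0, 0, 0, -1.6, 60, -42, 0, 0, 0, 0, -1.6, 60, -42, -2, 0, 0, 0, -1.6, 60, -41, -3, 0, 0, 0, -1.7, 60, -41, -4, 1, 0, 0, -1.6, 60, -42, -5, 0, 0, 0, -1.7, 60, 0, 0, 0, 0, 0, 0]'

```text
t: 6.35
tool_pos: [0.5782, -0.2881, 0.3106]
orientation: [2.133, 2.305, -0.002]
force: [-0.6, 1.2, 0.3]
opening: 0.06
gripper_force: 0.0
```

```bash
cat > caps.py <<'E'
from h import *
c=cam('wrist'); P=pts(c); z=P[...,2]
m=((z>.079)&(z<.089)&(c['depth']>0)).astype(np.uint8)
n,l,st,_=cv2.connectedComponentsWithStats(m)
for i in range(1,n):
    if st[i,4]>150:
        q=(P[l==i]*1000).astype(np.float32); print(st[i],cv2.minEnclosingCircle(np.ascontiguousarray(q[:,:2])))
print(robot.read_state()['tool_pos'])
E
python3 caps.py; python3 -c "
from h import *
T=cam('top','t3')
P=pts(T);k=P[160:250,195:280].reshape(-1,3);k=k[(k[:,2]>.02)&(k[:,2]<.035)];print(len(k),np.median(k,0))"
```

```text
[ 230  186   53   50 1931] ((577.2762451171875, -284.52294921875), 19.38774299621582)
[ 407  204   91   68 1313] ((724.2482299804688, -299.1845703125), 32.32864761352539)
[ 126  229   47   45 1207] ((499.89508056640625, -320.9922790527344), 18.130189895629883)
[233 268  48  25 904] ((582.3385009765625, -349.2757873535156), 18.78221893310547)
[ 0.57869607 -0.28576189  0.31040674]
89 [0.60438426 0.00557571 0.02876483]
```

Request:
drive_tool --moves '[60, 1, 0, 28, 0, 0, 0, 60, 0, 0, 29, 0, 0, 0, 60, 0, 0, 0, 0, 0, 0, 30, 0, 0, 0, 0, 0, 0, 30, 0, 0, 0, 0, 0, 0, 30, 0, 0, 0, 0, 0, 0, 30, 0, 0, 0, 0, 0, 0, 30, 0, 0, 0, 0, 0, 0]'

```text
t: 7.25
tool_pos: [0.5788, -0.2826, 0.2557]
orientation: [-2.129, -2.309, 0.002]
force: [-10.0, 1.5, 7.7]
opening: 0.0369
gripper_force: 15.0
```

Request:
drive_tool --moves '[30, 0, 0, -10, 0, 0, 0, 30, 0, 0, -20, 0, 0, 0, 30, 0, 0, -30, 0, 0, 0, 30, 0, 0, 0, 0, 0, 0]'

```text
t: 7.65
tool_pos: [0.5812, -0.2831, 0.3208]
orientation: [2.122, 2.302, 0.004]
force: [0.4, -0.9, 0.4]
opening: 0.0369
gripper_force: 15.0
```

```bash
python3 - <<'E'
from h import *
plan([(30,(545,-170,335),down(-6.4))])
E
```

```text
[30, 39, -9, -5, 0.2, 0.1, 3.7]
[30, 38, -11, -5, 0.2, 0.1, 3.7]
[30, 37, -14, -5, 0.1, 0.1, 3.7]
3 rows, ends [ 545.1 -169.5  335.2]
```

Request:
drive_tool --moves '[30, 39, -9, -5, 0, 0, 3.7, 30, 38, -11, -5, 0, 0, 3.7, 30, 37, -14, -5, 0, 0, 3.7, 30, 0, 0, 0, 0, 0, 0]'

```text
t: 8.05
tool_pos: [0.5429, -0.165, 0.3298]
orientation: [2.342, 2.094, 0.003]
force: [0.2, -1.5, 0.2]
opening: 0.0373
gripper_force: 15.0
```

```bash
python3 - <<'E'
from trayw import *
T,th=tray(); x,y=T['C']; print({k:v.round() for k,v in T.items()})
plan([(30,(x,y,320),down(-6.4)),(30,(x,y,205),None)])
E
```

```text
[  113     0   225   105 22407]
tray [532. -17.] len 195.5 yaw -6.4
{'A': array([599.,   8.]), 'B': array([592., -56.]), 'C': array([536.,  15.]), 'D': array([528., -49.]), 'E': array([472.,  22.]), 'F': array([465., -42.])}
[30, 36, -6, 2, 0.0, 0.0, 0.0]
[30, 36, -5, 2, 0.0, 0.0, 0.0]
[30, 36, -6, 2, 0.0, 0.0, 0.0]
[30, 36, -5, 2, 0.1, 0.0, 0.1]
[30, 36, -6, 2, 0.0, 0.0, 0.0]
[30, 0, 0, 38, 0.0, 0.0, 0.0]
[30, 0, 0, 38, 0.0, 0.0, 0.0]
[30, 0, 0, 39, 0.0, 0.0, 0.0]
8 rows, ends [535.4  15.2 204.8]
```

Request:
drive_tool --moves '[30, 36, -6, 2, 0, 0, 0, 30, 36, -5, 2, 0, 0, 0, 30, 36, -6, 2, 0, 0, 0, 30, 36, -5, 2, 0, 0, 0, 30, 36, -6, 2, 0, 0, 0, 30, 0, 0, 38, 0, 0, 0, 30, 0, 0, 38, 0, 0, 0, 30, 0, 0, 28, 0, 0, 0]'

```text
t: 8.9
tool_pos: [0.5358, 0.0132, 0.2129]
orientation: [2.342, 2.094, -0.0]
force: [0.2, 0.0, -1.0]
opening: 0.0372
gripper_force: 15.0
```

Request:
drive_tool --moves '[30, 0, 0, 8, 0, 0, 0, 30, 0, 0, 4, 0, 0, 0, 30, 0, 0, 0, 0, 0, 0]'

```text
t: 9.2
tool_pos: [0.5366, 0.0129, 0.2037]
orientation: [2.342, 2.092, 0.002]
force: [0.1, 0.1, 0.5]
opening: 0.0369
gripper_force: 15.0
```

Request:
drive_tool --moves '[30, 0, 0, 4, 0, 0, 0, 30, 0, 0, 0, 0, 0, 0, 46, 0, 0, 0, 0, 0, 0, 46, 0, 0, 0, 0, 0, 0, 46, 0, 0, 0, 0, 0, 0, 50, 0, 0, -20, 0, 0, 0, 50, 0, 0, -45, 0, 0, 0, 50, 0, 0, -45, 0, 0, 0]'

```text
t: 10.0
tool_pos: [0.535, 0.0134, 0.3089]
orientation: [-2.341, -2.092, 0.003]
force: [1.4, 1.0, 0.6]
opening: 0.0501
gripper_force: 0.0
```

```bash
python3 - <<'E'
from h import *
plan([(60,(498.5,-324,310),down(4.66))])
E
```

```text
[60, -42, 0, 0, 0.0, 0.0, -1.4]
[60, -42, -1, 0, 0.0, 0.0, -1.4]
[60, -43, -2, 0, 0.0, 0.0, -1.4]
[60, -42, -3, 0, 0.0, 0.0, -1.4]
[60, -42, -4, 0, 0.0, 0.0, -1.4]
[60, -42, -5, 0, -0.1, 0.0, -1.4]
[60, -42, -6, -1, 0.0, 0.0, -1.3]
[60, -43, -6, 0, -0.1, 0.0, -1.4]
8 rows, ends [ 498.9 -324.1  309.9]
```

Request:
drive_tool --moves '[60, -42, 0, 0, 0, 0, -1.4, 60, -42, -1, 0, 0, 0, -1.4, 60, -43, -2, 0, 0, 0, -1.4, 60, -42, -3, 0, 0, 0, -1.4, 60, -42, -4, 0, 0, 0, -1.4, 60, -42, -5, 0, 0, 0, -1.4, 60, -42, -6, 0, 0, 0, -1.3, 60, -43, -6, 0, 0, 0, -1.4]'

```text
t: 10.8
tool_pos: [0.4992, -0.3258, 0.3088]
orientation: [2.128, 2.311, 0.0]
force: [1.2, -0.1, -0.4]
opening: 0.0601
gripper_force: 0.0
```

```bash
python3 caps.py; python3 -c "
from h import *
T=cam('top','t4')
P=pts(T);k=P[160:250,195:280].reshape(-1,3);k=k[(k[:,2]>.02)&(k[:,2]<.035)];k=k[k[:,0]<.57];print(len(k),np.median(k,0))"
```

```text
[ 233  189   52   50 1936] ((500.09869384765625, -323.6913146972656), 19.2330265045166)
[ 345  232   45   42 1045] ((582.93017578125, -346.087158203125), 17.81234359741211)
[ 0.49795717 -0.33139846  0.30907953]
86 [0.54007179 0.00856784 0.02812942]
```

Request:
drive_tool --moves '[60, 0, 0, 20, 0, 0, 0, 60, 0, 0, 0, 0, 0, 0, 60, 0, 0, 0, 0, 0, 0]'

```text
t: 11.2
tool_pos: [0.4995, -0.3234, 0.2883]
orientation: [-2.128, -2.309, 0.0]
force: [-0.0, 0.5, 0.1]
opening: 0.0597
gripper_force: 0.0
```

Request:
drive_tool --moves '[60, 0, -1, 33, 0, 0, 0, 60, 0, 0, 0, 0, 0, 0, 30, 0, 0, 0, 0, 0, 0, 30, 0, 0, 0, 0, 0, 0, 30, 0, 0, 0, 0, 0, 0, 30, 0, 0, 0, 0, 0, 0, 30, 0, 0, 0, 0, 0, 0, 30, 0, 0, 0, 0, 0, 0]'

```text
t: 12.0
tool_pos: [0.4992, -0.3246, 0.2573]
orientation: [2.128, 2.308, 0.001]
force: [-0.2, 0.7, 6.3]
opening: 0.0375
gripper_force: 15.0
```

Request:
drive_tool --moves '[30, 0, 0, -10, 0, 0, 0, 30, 0, 0, -20, 0, 0, 0, 30, 0, 0, -30, 0, 0, 0, 30, 0, 0, 0, 0, 0, 0]'

```text
t: 12.4
tool_pos: [0.4999, -0.3253, 0.3212]
orientation: [2.124, 2.304, 0.001]
force: [1.0, -1.3, 0.3]
opening: 0.0375
gripper_force: 15.0
```

```bash
python3 - <<'E'
from h import *
plan([(30,(530,-168,330),down(-6.4))])
E
```

```text
[30, 39, 11, -2, 0.1, 0.1, 2.8]
[30, 39, 9, -2, 0.1, 0.1, 2.8]
[30, 39, 7, -3, 0.1, 0.0, 2.7]
[30, 40, 4, -2, 0.0, 0.1, 2.8]
4 rows, ends [ 529.6 -167.7  329.9]
```

Request:
drive_tool --moves '[30, 39, 11, -2, 0, 0, 2.8, 30, 39, 9, -2, 0, 0, 2.8, 30, 39, 7, -3, 0, 0, 2.7, 30, 40, 4, -2, 0, 0, 2.8, 30, 0, 0, 0, 0, 0, 0, 30, 0, 0, 0, 0, 0, 0]'

```text
t: 13.0
tool_pos: [0.5284, -0.166, 0.3247]
orientation: [2.34, 2.096, -0.001]
force: [-0.2, -0.2, 0.3]
opening: 0.0373
gripper_force: 15.0
```

```bash
python3 - <<'E'
from trayw import *
T,th=tray(); x,y=T['E']; print({k:v.round() for k,v in T.items()})
plan([(30,(x,y,320),down(-6.4)),(30,(x,y,205),None)])
E
```

```text
[  128     0   229   101 22144]
tray [532.1 -16.8] len 195.6 yaw -6.6
{'A': array([599.,   8.]), 'B': array([592., -56.]), 'C': array([536.,  15.]), 'D': array([528., -49.]), 'E': array([472.,  22.]), 'F': array([465., -41.])}
[30, 36, -15, 1, 0.0, 0.0, 0.0]
[30, 36, -15, 1, 0.0, 0.0, 0.0]
[30, 37, -16, 1, 0.0, 0.0, 0.0]
[30, 36, -15, 1, 0.0, 0.0, 0.0]
[30, 37, -16, 1, 0.0, 0.0, 0.0]
[30, 0, 0, 38, 0.0, 0.0, 0.0]
[30, 0, 0, 38, 0.0, 0.0, 0.0]
[30, 0, 0, 39, 0.0, 0.0, 0.0]
8 rows, ends [471.9  22.5 204.5]
```

Request:
drive_tool --moves '[30, 36, -15, 1, 0, 0, 0, 30, 36, -15, 1, 0, 0, 0, 30, 37, -16, 1, 0, 0, 0, 30, 36, -15, 1, 0, 0, 0, 30, 37, -16, 1, 0, 0, 0, 30, 0, 0, 38, 0, 0, 0, 30, 0, 0, 38, 0, 0, 0, 30, 0, 0, 28, 0, 0, 0]'

```text
t: 13.85
tool_pos: [0.4717, 0.0219, 0.2136]
orientation: [-2.343, -2.092, 0.002]
force: [-0.0, 0.9, -0.9]
opening: 0.0369
gripper_force: 15.0
```

Request:
drive_tool --moves '[30, 0, 0, 8, 0, 0, 0, 30, 0, 0, 4, 0, 0, 0, 30, 0, 0, 0, 0, 0, 0]'

```text
t: 14.15
tool_pos: [0.4729, 0.0221, 0.2045]
orientation: [2.343, 2.092, 0.001]
force: [0.1, -0.3, 0.5]
opening: 0.0371
gripper_force: 15.0
```

Contact is expected near TCP z 201 mm. I'll lower a little, release, rise, then go to cap 4.

Request:
drive_tool --moves '[30, 0, 0, 4, 0, 0, 0, 30, 0, 0, 0, 0, 0, 0, 46, 0, 0, 0, 0, 0, 0, 46, 0, 0, 0, 0, 0, 0, 46, 0, 0, 0, 0, 0, 0, 50, 0, 0, -20, 0, 0, 0, 50, 0, 0, -45, 0, 0, 0, 50, 0, 0, -45, 0, 0, 0]'

```text
t: 14.95
tool_pos: [0.4714, 0.0229, 0.3099]
orientation: [-2.341, -2.092, 0.004]
force: [1.5, 0.5, -0.1]
opening: 0.0496
gripper_force: 0.0
```

```bash
python3 - <<'E'
from h import *
plan([(60,(582,-348.5,310),down(4.66)),(60,(582,-348.5,290),None)],smax=49)
E
```

```text
[60, -45, 19, 0, 0.0, 0.0, -1.4]
[60, -45, 18, 0, 0.0, 0.0, -1.4]
[60, -45, 17, 0, 0.0, 0.0, -1.4]
[60, -46, 16, 0, 0.0, 0.0, -1.4]
[60, -46, 14, 0, 0.0, 0.0, -1.4]
[60, -47, 13, 0, -0.1, 0.0, -1.4]
[60, -47, 12, 0, 0.0, 0.0, -1.3]
[60, -47, 11, -1, -0.1, 0.0, -1.4]
[60, 0, 0, 20, 0.0, 0.0, 0.0]
9 rows, ends [ 581.6 -348.9  290.5]
```

Request:
drive_tool --moves '[60, -45, 19, 0, 0, 0, -1.4, 60, -45, 18, 0, 0, 0, -1.4, 60, -45, 17, 0, 0, 0, -1.4, 60, -46, 16, 0, 0, 0, -1.4, 60, -46, 14, 0, 0, 0, -1.4, 60, -47, 13, 0, 0, 0, -1.4, 60, -47, 12, 0, 0, 0, -1.3, 60, -47, 11, -1, 0, 0, -1.4]'

```text
t: 15.75
tool_pos: [0.5825, -0.3508, 0.3101]
orientation: [-2.128, -2.31, -0.0]
force: [1.6, 0.5, 0.7]
opening: 0.06
gripper_force: 0.0
```

Request:
drive_tool --moves '[60, 0, 0, 10, 0, 0, 0, 60, 0, 0, 0, 0, 0, 0, 60, 0, 0, 0, 0, 0, 0]'

```text
t: 16.05
tool_pos: [0.5821, -0.348, 0.2998]
orientation: [-2.127, -2.308, -0.0]
force: [0.1, 0.9, 1.1]
opening: 0.0599
gripper_force: 0.0
```

```bash
python3 caps.py
```

```text
[ 428  122   84   96 1625] ((723.8787841796875, -299.9640197753906), 32.268455505371094)
[ 231  199   54   52 2061] ((582.5908203125, -350.0703125), 19.181161880493164)
[ 0.5823408  -0.34777007  0.30062806]
```

Request:
drive_tool --moves '[60, -2, 0, 22, 0, 0, 0, 60, 0, 0, 23, 0, 0, 0, 60, 0, 0, 0, 0, 0, 0, 30, 0, 0, 0, 0, 0, 0, 30, 0, 0, 0, 0, 0, 0, 30, 0, 0, 0, 0, 0, 0, 30, 0, 0, 0, 0, 0, 0, 30, 0, 0, 0, 0, 0, 0]'

```text
t: 16.9
tool_pos: [0.5831, -0.3512, 0.2576]
orientation: [2.128, 2.308, 0.001]
force: [-1.2, 1.4, 5.2]
opening: 0.0365
gripper_force: 15.0
```

Request:
drive_tool --moves '[30, 0, 0, -10, 0, 0, 0, 30, 0, 0, -20, 0, 0, 0, 30, 0, 0, -30, 0, 0, 0, 30, 0, 0, 0, 0, 0, 0]'

```text
t: 17.3
tool_pos: [0.5839, -0.352, 0.322]
orientation: [2.124, 2.304, 0.002]
force: [0.6, -0.6, -0.2]
opening: 0.0368
gripper_force: 15.0
```

```bash
python3 - <<'E'
from h import *
plan([(30,(530,-168,330),down(-6.4))])
E
```

```text
[30, 38, -8, -2, 0.1, 0.1, 2.2]
[30, 37, -9, -2, 0.1, 0.0, 2.2]
[30, 37, -11, -2, 0.1, 0.1, 2.2]
[30, 36, -12, -1, 0.0, 0.0, 2.2]
[30, 36, -13, -2, 0.1, 0.1, 2.3]
5 rows, ends [ 529.9 -168.   330.2]
```

Request:
drive_tool --moves '[30, 38, -8, -2, 0, 0, 2.2, 30, 37, -9, -2, 0, 0, 2.2, 30, 37, -11, -2, 0, 0, 2.2, 30, 36, -12, -1, 0, 0, 2.2, 30, 36, -13, -2, 0, 0, 2.3, 30, 0, 0, 0, 0, 0, 0, 30, 0, 0, 0, 0, 0, 0]'

```text
t: 18.0
tool_pos: [0.5286, -0.1664, 0.3249]
orientation: [2.34, 2.095, -0.0]
force: [0.5, -0.6, 0.3]
opening: 0.0365
gripper_force: 15.0
```

```bash
python3 - <<'E'
from trayw import *
T,th=tray(); x,y=T['B']; print({k:v.round() for k,v in T.items()})
plan([(30,(x,y,320),down(-6.4)),(30,(x,y,205),None)])
E
```

```text
[  128     0   228   101 22012]
tray [532.2 -17.1] len 195.6 yaw -6.8
{'A': array([600.,   7.]), 'B': array([592., -56.]), 'C': array([536.,  15.]), 'D': array([528., -49.]), 'E': array([472.,  22.]), 'F': array([465., -41.])}
[30, 39, 17, 2, 0.0, 0.0, 0.0]
[30, 39, 17, 1, 0.0, 0.0, 0.0]
[30, 39, 16, 2, 0.0, 0.0, 0.0]
[30, 0, 0, 38, 0.0, 0.0, 0.0]
[30, 0, 0, 38, 0.0, 0.0, 0.0]
[30, 0, 0, 39, 0.0, 0.0, 0.0]
6 rows, ends [591.5 -56.6 204.9]
```

Request:
drive_tool --moves '[30, 39, 17, 2, 0, 0, 0, 30, 39, 17, 1, 0, 0, 0, 30, 39, 16, 2, 0, 0, 0, 30, 0, 0, 38, 0, 0, 0, 30, 0, 0, 38, 0, 0, 0, 30, 0, 0, 28, 0, 0, 0, 30, 0, 0, 8, 0, 0, 0, 30, 0, 0, 0, 0, 0, 0]'

```text
t: 18.85
tool_pos: [0.5911, -0.0572, 0.2062]
orientation: [-2.342, -2.09, 0.003]
force: [-0.1, -0.7, 1.1]
opening: 0.0365
gripper_force: 15.0
```

Request:
drive_tool --moves '[30, 0, 0, 5, 0, 0, 0, 30, 0, 0, 0, 0, 0, 0]'

```text
t: 19.05
tool_pos: [0.5923, -0.0569, 0.2042]
orientation: [2.342, 2.091, 0.002]
force: [0.4, 0.4, -0.0]
opening: 0.037
gripper_force: 15.0
```

Request:
drive_tool --moves '[30, 0, 0, 2, 0, 0, 0, 46, 0, 0, 0, 0, 0, 0, 46, 0, 0, 0, 0, 0, 0, 46, 0, 0, 0, 0, 0, 0, 50, 0, 0, -20, 0, 0, 0, 50, 0, 0, -45, 0, 0, 0, 50, 0, 0, -45, 0, 0, 0, 50, 0, 0, -45, 0, 0, 0]'

```text
t: 19.85
tool_pos: [0.5911, -0.0562, 0.3573]
orientation: [-2.342, -2.093, 0.0]
force: [0.9, 0.2, -0.2]
opening: 0.0502
gripper_force: 0.0
```

```bash
python3 - <<'E'
from h import *
c=dict(np.load('top0.npz')); P=pts(c); z=P[...,2]
# base plate: bright unsaturated vs bench; use depth 12-30mm
box=(slice(170,256),slice(95,195))
k=P[box].reshape(-1,3); k=k[np.abs(k[:,0]-.5)<.3]
for lo,hi,n in ((.014,.027,'base'),(.112,.18,'wheel'),(.09,.112,'shroud+house'),(.07,.105,'z70')):
    q=k[(k[:,2]>lo)&(k[:,2]<hi)&(k[:,1]>.1)]; print(n,len(q),(cv2.minAreaRect((q[:,:2]*1000).astype(np.float32))), q.min(0).round(3),q.max(0).round(3))
hsv=cv2.cvtColor(c['color'],cv2.COLOR_RGB2HSV); print(hsv[230,165],hsv[230,195],hsv[245,150],hsv[185,180])
q=k[(k[:,2]>.07)&(k[:,1]<.24)&(k[:,1]>.1)]; print('ball',len(q),q.mean(0),q.min(0),q.max(0))
E
```

```text
base 2362 ((514.009521484375, 305.7077331542969), (300.7084045410156, 206.25750732421875), 79.42089080810547) [0.394 0.147 0.014] [0.642 0.452 0.027]
wheel 257 ((544.3426513671875, 318.94140625), (146.3459930419922, 44.70607376098633), 86.42472839355469) [0.519 0.246 0.112] [0.566 0.391 0.178]
shroud+house 1103 ((489.9562072753906, 297.10479736328125), (214.0583038330078, 146.7851104736328), 81.50016021728516) [0.416 0.187 0.09 ] [0.574 0.397 0.112]
z70 1025 ((489.849365234375, 296.04473876953125), (213.19764709472656, 147.18455505371094), 82.41783905029297) [0.416 0.187 0.07 ] [0.574 0.395 0.105]
[ 78   9 144] [ 16  36 135] [ 21  31 132] [ 30  26 137]
ball 106 [0.51864051 0.21652394 0.09583415] [0.49156337 0.18666373 0.07077664] [0.55143071 0.23942816 0.11072803]
```

```bash
python3 - <<'E'
from h import *
c=dict(np.load('top0.npz'))
hsv=cv2.cvtColor(c['color'],cv2.COLOR_RGB2HSV)
m=cv2.inRange(hsv,(40,0,100),(120,255,255)); k=np.zeros_like(m); k[170:256,95:195]=m[170:256,95:195]
k=cv2.morphologyEx(cv2.morphologyEx(k,cv2.MORPH_OPEN,np.ones((3,3))),cv2.MORPH_CLOSE,np.ones((9,9)))
# use only plate edges free of raised parts: -y edge (right), all four right corners
ct=max(cv2.findContours(k,cv2.RETR_EXTERNAL,cv2.CHAIN_APPROX_NONE)[0],key=cv2.contourArea)
w=np.array([plane(c,u,v,.02)[:2]*1000 for u,v in ct[:,0]]).astype(np.float32)
(x,y),s,th=r=cv2.minAreaRect(w); print(r)
print(cv2.boxPoints(r).round(1))
h=cv2.approxPolyDP(cv2.convexHull(w),8,True)[:,0]; print(h.round(1))
E
```

```text
((508.8546447753906, 284.64044189453125), (244.5885467529297, 195.04586791992188), 81.46676635742188)
[[394.3 178.2]
 [587.2 149.2]
 [623.4 391.1]
 [430.6 420.1]]
[[621.5 389.3]
 [433.6 415.9]
 [397.5 179.9]
 [584.6 153.4]]
```

```bash
cat > wheel.py <<'E'
from h import *
HUB=np.array([543.7,314.8,100.]); YAW=-8.5
def wp(op,phi,rad):
    a=np.radians(YAW); yv=np.array([-np.sin(a),np.cos(a),0]); f=np.radians(phi)
    return (op,HUB+rad*(np.sin(f)*yv+np.cos(f)*np.array([0,0,1])),down(YAW,-phi))
E
python3 - <<'E'
from wheel import *
plan([wp(40,0,290)],smax=48)
E
```

```text
[40, 45, -11, -4, 0.0, 0.0, 0.3]
[40, 45, -11, -4, 0.0, 0.0, 0.3]
[40, 45, -12, -4, 0.0, 0.0, 0.2]
[40, 45, -12, -4, 0.0, 0.0, 0.3]
[40, 46, -12, -4, 0.0, 0.0, 0.2]
[40, 45, -12, -4, 0.0, 0.0, 0.3]
[40, 45, -12, -4, 0.0, 0.0, 0.2]
[40, 46, -13, -5, 0.0, 0.0, 0.3]
8 rows, ends [543.4 315.  390.4]
```

Request:
drive_tool --moves '[40, 45, -11, -8, 0, 0, 0.3, 40, 45, -11, -8, 0, 0, 0.3, 40, 45, -12, -8, 0, 0, 0.2, 40, 45, -12, -4, 0, 0, 0.3, 40, 0, 0, 0, 0, 0, 0, 40, 0, 0, 0, 0, 0, 0]'

```text
t: 20.45
tool_pos: [0.567, 0.1289, 0.384]
orientation: [2.359, 2.073, 0.0]
force: [0.4, -0.9, -1.0]
opening: 0.0399
gripper_force: 0.0
```

```bash
python3 - <<'E'
from wheel import *
c=cam('wrist','w5'); P=pts(c); np.savez('w5.npz',**c)
k=P[c['depth']>0]*1000; q=k[(k[:,2]>120)&(k[:,2]<178)&(k[:,1]>220)&(k[:,0]>480)&(k[:,0]<620)]
print(len(q),q.min(0),q.max(0),cv2.minAreaRect(np.ascontiguousarray(q[:,:2].astype(np.float32))))
print('top',np.median(q[q[:,2]>q[:,2].max()-4],0))
t=cam('top','t5'); P=pts(t); k=P[160:250,195:280].reshape(-1,3)*1000;k=k[(k[:,2]>20)&(k[:,2]<35)].astype(np.float32)
_,lab,ce=cv2.kmeans(k,4,None,(3,50,.1),5,cv2.KMEANS_PP_CENTERS); print(ce.round(1),np.bincount(lab.ravel()))
a=cv2.imread('pics/w5.png'); b=cv2.imread('pics/t5.png')
cv2.imwrite('pics/wt5.png',np.hstack([cv2.resize(a,(400,300)),cv2.resize(b[130:280,80:280],(400,300))]))
print(robot.read_state()['tool_pos'])
E
```

```text
1362 [525.03609483 250.27892846 120.03926694] [543.19692253 281.72240936 155.8338054 ] ((533.8782348632812, 266.865478515625), (32.289424896240234, 14.485909461975098), 80.89212036132812)
top [534.64218264 272.27583402 153.14544511]
[[488.3  16.5  27.6]
 [606.7 -61.5  28.4]
 [614.8   1.9  28.6]
 [550.5   4.9  28.8]] [90 95 88 88]
[0.56737283 0.12704422 0.38349243]
```

View pics/wt5.png

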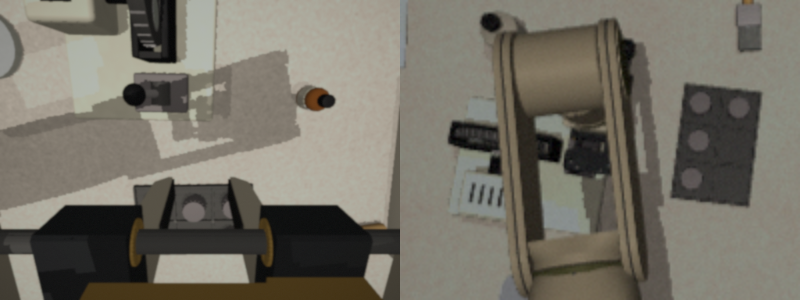

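Left half: wheel at (155,30), lever ball at (134,94). Right half: all four caps lie one to a compartment, and the tray has shifted about 10 mm with them in it. No mark is visible yet. The wheel plane measures 2–3 mm nearer the robot, so I'm updating the hub.

```bash
sed -i 's/HUB=.*/HUB=np.array([541.3,316.5,100.]); YAW=-8.8/' wheel.py
python3 - <<'E'
from wheel import *
plan([wp(40,0,290)],smax=48); print()
plan([wp(40,0,290)]+[wp(40,f,275) for f in (8,16,24,32,40)]+[wp(40,40,238)],smax=48,amax=8.5)
E
```

```text
[40, 46, -13, -2, 0.0, 0.0, 0.3]
[40, 46, -13, -2, 0.0, 0.0, 0.3]
[40, 46, -13, -1, 0.0, 0.0, 0.3]
[40, 46, -13, -2, 0.0, 0.0, 0.3]
4 rows, ends [541.5 316.5 390.4]

[40, 46, -13, -2, 0.0, 0.0, 0.3]
[40, 46, -13, -2, 0.0, 0.0, 0.3]
[40, 46, -13, -1, 0.0, 0.0, 0.3]
[40, 46, -13, -2, 0.0, 0.0, 0.3]
[40, 38, 0, 18, 0.0, -8.0, 0.0]
[40, 39, 0, 3, 0.0, -8.0, 0.0]
[40, 38, 0, 2, 0.0, -8.0, 0.0]
[40, 38, 0, 3, 0.0, -8.0, 0.0]
[40, 38, 0, 3, 0.0, -8.0, 0.0]
[40, 0, 0, 37, 0.0, 0.0, 0.0]
10 rows, ends [564.7 467.2 282.3]
```

Request:
drive_tool --moves '[40, 46, -13, -2, 0, 0, 0.3, 40, 46, -13, -2, 0, 0, 0.3, 40, 46, -13, -1, 0, 0, 0.3, 40, 46, -13, -2, 0, 0, 0.3, 40, 38, 0, 18, 0, -8, 0, 40, 39, 0, 3, 0, -8, 0, 40, 38, 0, 2, 0, -8, 0, 40, 38, 0, 3, 0, -8, 0]'

```text
t: 21.35
tool_pos: [0.5649, 0.4613, 0.3347]
orientation: [2.062, 1.763, -0.593]
force: [1.1, 1.0, 1.3]
opening: 0.0399
gripper_force: 0.0
```

Request:
drive_tool --moves '[40, 38, 0, 3, 0, -8, 0, 40, 0, 0, 0, 0, 0, 0, 40, 0, 0, 0, 0, 0, 0]'

```text
t: 21.65
tool_pos: [0.5687, 0.4904, 0.3036]
orientation: [1.967, 1.69, -0.729]
force: [0.1, -0.8, 1.1]
opening: 0.0402
gripper_force: 0.0
```

```bash
python3 - <<'E'
from wheel import *
s=robot.read_state(); w=wp(40,40,275); print(s['tool_pos']*1000-w[1], np.degrees((w[2].inv()*Ro.from_rotvec(s['orientation'])).as_rotvec()))
plan([wp(40,40,238)])
E
```

```text
[ 0.40683193 -0.79133701 -7.10906285] [ 0.27878537 -0.35292722 -0.25883703]
[40, -4, 0, 31, -0.3, 0.4, 0.3]
1 rows, ends [565.1 467.6 282.5]
```

Request:
drive_tool --moves '[40, -4, 0, 16, 0, 0, 0, 40, 0, 0, 15, 0, 0, 0, 40, 0, 0, 0, 0, 0, 0, 5, 0, 0, 0, 0, 0, 0, 5, 0, 0, 0, 0, 0, 0, 5, 0, 0, 0, 0, 0, 0, 5, 0, 0, 0, 0, 0, 0, 5, 0, 0, 0, 0, 0, 0]' --grip_force 8

```text
t: 22.45
tool_pos: [0.5644, 0.4694, 0.291]
orientation: [1.97, 1.691, -0.715]
force: [-2.5, 3.0, 6.0]
opening: 0.0139
gripper_force: 8.0
```

```bash
python3 - <<'E'
from wheel import *
plan([wp(5,f,238) for f in range(32,-41,-8)],amax=8.5)
E
```

```text
[5, -29, 1, 10, 0.1, 7.9, 0.1]
[5, -33, 0, 2, 0.0, 8.0, 0.0]
[5, -33, 0, 3, 0.0, 8.0, 0.0]
[5, -33, 0, 2, 0.0, 8.0, 0.0]
[5, -33, 0, 2, 0.0, 8.0, 0.0]
[5, -33, 0, 2, 0.0, 8.0, 0.0]
[5, -34, 0, 3, 0.0, 8.0, 0.0]
[5, -33, 0, 2, 0.0, 8.0, 0.0]
[5, -33, 0, 2, 0.0, 8.0, 0.0]
[5, -33, 0, 3, 0.0, 8.0, 0.0]
10 rows, ends [518.1 165.4 282.2]
```

Request:
drive_tool --moves '[5, -32, 0, 4, 0, 8, 0, 5, -33, 0, 2, 0, 8, 0, 5, -33, 0, 3, 0, 8, 0, 5, -33, 0, 2, 0, 8, 0, 5, -33, 0, 2, 0, 8, 0, 5, -33, 0, 2, 0, 8, 0, 5, -34, 0, 3, 0, 8, 0, 5, -33, 0, 2, 0, 8, 0]'

```text
t: 23.25
tool_pos: [0.5261, 0.2203, 0.3229]
orientation: [-2.147, -1.843, -0.465]
force: [-5.8, 5.5, -11.3]
opening: 0.0141
gripper_force: 8.0
```

Request:
drive_tool --moves '[5, -33, 0, 2, 0, 8, 0, 5, -33, 0, 3, 0, 8, 0, 5, 0, 0, 0, 0, 0, 0, 5, 0, 0, 0, 0, 0, 0]'

```text
t: 23.65
tool_pos: [0.518, 0.1651, 0.2862]
orientation: [-1.972, -1.687, -0.714]
force: [-0.3, 1.8, -3.8]
opening: 0.0141
gripper_force: 8.0
```

```bash
python3 - <<'E'
from wheel import *
c=cam('side','s6'); t=cam('top','t6')
def crop(c,n):
    u,v=proj(c,(.5413,.3165,.14)).astype(int); a=cv2.cvtColor(c['color'],cv2.COLOR_RGB2BGR)[max(v-40,0):v+35,max(u-50,0):u+50]; return cv2.resize(a,(400,300),interpolation=cv2.INTER_CUBIC)
cv2.imwrite('pics/st6.png',np.hstack([crop(c,0),crop(t,0)]))
s=robot.read_state(); w=wp(40,-40,238); print(s['tool_pos']*1000-w[1],s['opening'],s['force'], np.degrees((w[2].inv()*Ro.from_rotvec(s['orientation'])).as_rotvec()))
E
```

```text
[0.37176072 1.40471799 5.19269961] 0.014076102090011172 [ 1.01889248  0.7086317  -3.30780687] [ 0.08546153 -0.05698396 -0.07197042]
```

View pics/st6.png

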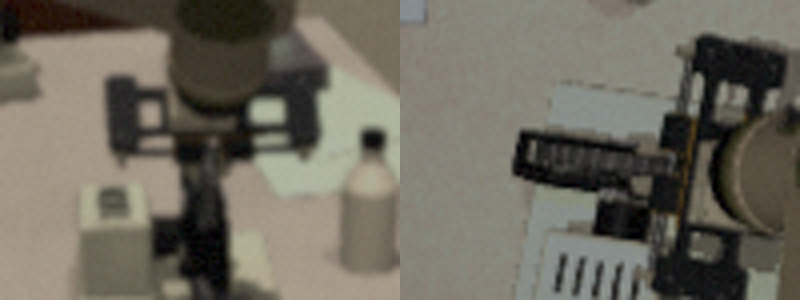

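The side crop shows the gripper on the wheel. The top crop shows the wheel's rim from (515,155) to (670,165), all dark with no white mark yet, so another stroke is needed.

```bash
python3 - <<'E'
from wheel import *
plan([wp(40,-40,275)]+[wp(40,f,275) for f in range(-32,41,8)]+[wp(40,40,238)],amax=8.5)
E
```

```text
[40, -4, 0, -34, -0.1, 0.1, 0.1]
[40, 38, 0, 3, 0.0, -8.0, 0.0]
[40, 38, 0, 2, 0.0, -8.0, 0.0]
[40, 38, 0, 3, 0.0, -8.0, 0.0]
[40, 39, 0, 3, 0.0, -8.0, 0.0]
[40, 38, 0, 3, 0.0, -8.0, 0.0]
[40, 38, 0, 2, 0.0, -8.0, 0.0]
[40, 38, 0, 3, 0.0, -8.0, 0.0]
[40, 39, 0, 3, 0.0, -8.0, 0.0]
[40, 38, 0, 2, 0.0, -8.0, 0.0]
[40, 38, 0, 3, 0.0, -8.0, 0.0]
[40, 0, 0, 37, 0.0, 0.0, 0.0]
12 rows, ends [565.1 467.5 282.5]
```

Request:
drive_tool --moves '[40, 0, 0, 0, 0, 0, 0, 40, 0, 0, 0, 0, 0, 0, 40, 0, 0, 0, 0, 0, 0, 40, 0, 0, -18, 0, 0, 0, 40, 0, 0, -18, 0, 0, 0]'

```text
t: 24.25
tool_pos: [0.5144, 0.1439, 0.3154]
orientation: [-1.967, -1.691, -0.716]
force: [-0.4, 0.9, 0.2]
opening: 0.0398
gripper_force: 0.0
```

Request:
drive_tool --moves '[40, 38, 0, 3, 0, -8, 0, 40, 38, 0, 2, 0, -8, 0, 40, 38, 0, 3, 0, -8, 0, 40, 38, 0, 3, 0, -8, 0, 40, 38, 0, 3, 0, -8, 0, 40, 38, 0, 2, 0, -8, 0, 40, 38, 0, 3, 0, -8, 0, 40, 38, 0, 3, 0, -8, 0]'

```text
t: 25.05
tool_pos: [0.558, 0.4293, 0.357]
orientation: [2.147, 1.842, -0.454]
force: [0.4, -1.2, 0.3]
opening: 0.0402
gripper_force: 0.0
```

Request:
drive_tool --moves '[40, 38, 0, 3, 0, -8, 0, 40, 38, 0, 2, 0, -8, 0, 40, 0, 0, 0, 0, 0, 0, 40, 0, 0, 0, 0, 0, 0]'

```text
t: 25.45
tool_pos: [0.5671, 0.4915, 0.3082]
orientation: [1.965, 1.693, -0.725]
force: [1.2, 0.6, 1.4]
opening: 0.0396
gripper_force: 0.0
```

```bash
python3 - <<'E'
from wheel import *
s=robot.read_state(); w=wp(40,40,275); print(s['tool_pos']*1000-w[1],s['opening'],np.degrees((w[2].inv()*Ro.from_rotvec(s['orientation'])).as_rotvec()))
plan([wp(40,40,238)],smax=20)
c=cam('wrist','w7'); t=cam('top','t7')
u,v=proj(t,(.5413,.3165,.14)).astype(int); a=cv2.cvtColor(t['color'],cv2.COLOR_RGB2BGR)[v-40:v+35,u-50:u+50]
cv2.imwrite('pics/wt7.png',np.hstack([cv2.resize(cv2.imread('pics/w7.png'),(400,300)),cv2.resize(a,(400,300),interpolation=cv2.INTER_CUBIC)]))
E
```

```text
[-1.24659606  0.30347454 -2.48376361] 0.03960175781912204 [ 0.13124467 -0.23034016 -0.35206108]
[40, -1, 1, 18, -0.1, 0.1, 0.2]
[40, -1, 0, 17, 0.0, 0.1, 0.2]
2 rows, ends [564.4 467.5 282.7]
```

View pics/wt7.png

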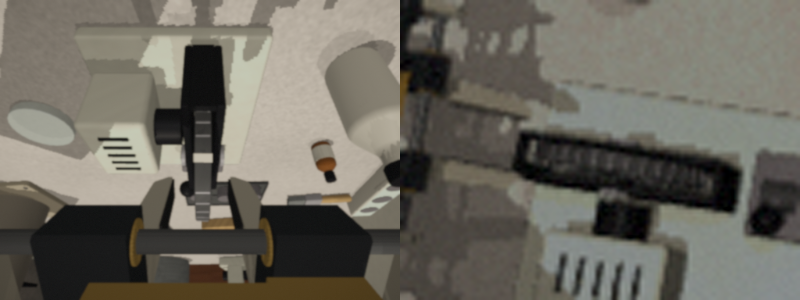

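The wrist view shows the wheel's rim at (203,110)–(203,215) and the top view shows the full rim, still with no white mark. I'll do the second stroke in the same sense.

Request:
drive_tool --moves '[40, -1, 1, 18, 0, 0, 0, 40, -1, 0, 17, 0, 0, 0, 40, 0, 0, 0, 0, 0, 0, 5, 0, 0, 0, 0, 0, 0, 5, 0, 0, 0, 0, 0, 0, 5, 0, 0, 0, 0, 0, 0, 5, 0, 0, 0, 0, 0, 0, 5, 0, 0, 0, 0, 0, 0]'

```text
t: 26.35
tool_pos: [0.5644, 0.4677, 0.2908]
orientation: [1.971, 1.693, -0.716]
force: [-6.0, 3.5, 6.9]
opening: 0.0138
gripper_force: 8.0
```

Request:
drive_tool --moves '[5, -32, 0, 4, 0, 8, 0, 5, -33, 0, 2, 0, 8, 0, 5, -33, 0, 3, 0, 8, 0, 5, -33, 0, 2, 0, 8, 0, 5, -33, 0, 2, 0, 8, 0, 5, -33, 0, 2, 0, 8, 0, 5, -34, 0, 3, 0, 8, 0, 5, -33, 0, 2, 0, 8, 0]'

```text
t: 27.15
tool_pos: [0.5263, 0.2185, 0.3217]
orientation: [-2.145, -1.842, -0.464]
force: [-9.8, 6.7, -11.0]
opening: 0.0142
gripper_force: 8.0
```

Request:
drive_tool --moves '[5, -33, 0, 2, 0, 8, 0, 5, -33, 0, 3, 0, 8, 0, 5, 0, 0, 0, 0, 0, 0, 40, 0, 0, 0, 0, 0, 0, 40, 0, 0, 0, 0, 0, 0, 40, 0, 0, 0, 0, 0, 0, 40, 0, 0, -18, 0, 0, 0, 40, 0, 0, -18, 0, 0, 0]'

```text
t: 27.95
tool_pos: [0.5154, 0.1425, 0.3151]
orientation: [-1.966, -1.692, -0.717]
force: [0.8, 0.0, 0.0]
opening: 0.0396
gripper_force: 0.0
```

```bash
cat > mark.py <<'E'
from wheel import *
def whites(c,phis=range(-90,91,3),bright=100):
    "brightness of the rim midline by angle (phi towards +y')"
    a=np.radians(YAW); yv=np.array([-np.sin(a),np.cos(a),0]); g=cv2.GaussianBlur(cv2.cvtColor(c['color'],cv2.COLOR_RGB2GRAY),(3,3),0)
    for f in phis:
        r=np.radians(f); X=(HUB+70*(np.sin(r)*yv+np.cos(r)*np.array([0,0,1])))/1000
        u,v=np.rint(proj(c,X)).astype(int); yield f,(int(g[v,u]) if 0<=u<512 and 0<=v<384 else -1)
E
python3 - <<'E'
from mark import *
t=cam('top','t8'); print(list(whites(t,range(-66,67,4))))
u,v=proj(t,(.5413,.3165,.14)).astype(int); a=cv2.cvtColor(t['color'],cv2.COLOR_RGB2BGR)[v-40:v+35,u-50:u+50]
cv2.imwrite('pics/t8c.png',cv2.resize(a,(400,300),interpolation=cv2.INTER_CUBIC))
E
```

```text
[(-66, 55), (-62, 42), (-58, 39), (-54, 41), (-50, 47), (-46, 50), (-42, 45), (-38, 41), (-34, 42), (-30, 42), (-26, 50), (-22, 123), (-18, 78), (-14, 55), (-10, 52), (-6, 57), (-2, 50), (2, 55), (6, 54), (10, 52), (14, 57), (18, 45), (22, 46), (26, 47), (30, 52), (34, 50), (38, 46), (42, 48), (46, 48), (50, 54), (54, 52), (58, 52), (62, 52), (66, 35)]
```

View pics/t8c.png

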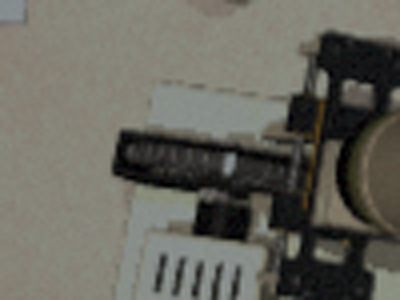

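The white mark is visible at (230,162) in the crop, about 21° past the top towards -y. I'll measure it finely and turn back.

```bash
python3 - <<'E'
from mark import *
t=cam('top'); w=np.array(list(whites(t,np.arange(-34,-9,1.))),float); b=np.clip(w[:,1]-65,0,None); print((w[:,0]*b).sum()/b.sum())
# by ray onto rim height
g=cv2.cvtColor(t['color'],cv2.COLOR_RGB2GRAY).astype(int); u,v=np.rint(proj(t,wp(0,-21,70)[1]/1000)).astype(int)
pt=g[v-5:v+6,u-6:u+7]; print(pt)
E
```

```text
-21.123839009287927
[[  8  19  12  30  41  48  50  49  39  66  88  85  86]
 [ 26  12  18   8  13   8   4  13   9  23  42  44  46]
 [ 63  44  39  42  49  68  86  79  14   8   3  13  13]
 [ 85  50  56  56  59 100 133 120  37  34  31  21  23]
 [ 67  54  54  52  66 117 137 115  46  44  35  36  37]
 [ 53  54  55  51  68 122 138 102  43  45  38  44  42]
 [ 55  42  41  40  71 137 132  72  46  43  39  41  43]
 [ 40  28  28  21  56  94  91  43  43  35  38  41  38]
 [ 27  21  25  25  35  40  40  33  35  40  51  53  45]
 [ 21  10  15  17  16  21  25  44  37  49  43  40  49]
 [ 18  18  22  21  20  23  16  28  27  29  23  23  35]]
```

Request:
drive_tool --moves '[40, 0, 0, 18, 0, 0, 0, 40, 0, 0, 18, 0, 0, 0, 40, 0, 0, 0, 0, 0, 0, 5, 0, 0, 0, 0, 0, 0, 5, 0, 0, 0, 0, 0, 0, 5, 0, 0, 0, 0, 0, 0, 5, 0, 0, 0, 0, 0, 0, 5, 0, 0, 0, 0, 0, 0]'

```text
t: 28.85
tool_pos: [0.5183, 0.1642, 0.2872]
orientation: [-1.966, -1.689, -0.716]
force: [-8.0, -3.0, 6.0]
opening: 0.0139
gripper_force: 8.0
```

Request:
drive_tool --moves '[5, 29, 0, 2, 0, -7, 0, 5, 29, 0, 2, 0, -7, 0, 5, 29, 0, 2, 0, -7, 0, 5, 0, 0, 0, 0, 0, 0, 5, 0, 0, 0, 0, 0, 0, 5, 0, 0, 0, 0, 0, 0]'

```text
t: 29.45
tool_pos: [0.5298, 0.2398, 0.3299]
orientation: [-2.199, -1.89, -0.37]
force: [-7.2, -0.4, 6.9]
opening: 0.0137
gripper_force: 8.0
```

Request:
drive_tool --moves '[40, 0, 0, 0, 0, 0, 0, 40, 0, 0, 0, 0, 0, 0, 40, 0, 0, 0, 0, 0, 0, 40, 0, 0, -20, 0, 0, 0, 40, 0, 0, -30, 0, 0, 0, 40, -48, 0, -5, 0, 8, 0, 40, -48, 0, -5, 0, 8, 0, 40, -48, 0, -5, 0, 8, 0]'

```text
t: 30.25
tool_pos: [0.5079, 0.0889, 0.3262]
orientation: [-1.93, -1.66, -0.776]
force: [-0.4, 0.1, -1.9]
opening: 0.0401
gripper_force: 0.0
```

```bash
python3 - <<'E'
from mark import *
t=cam('top','t9'); w=np.array(list(whites(t,np.arange(-14,15,1.))),float); b=np.clip(w[:,1]-65,0,None); print((w[:,0]*b).sum()/b.sum(),b.max())
g=cv2.cvtColor(t['color'],cv2.COLOR_RGB2GRAY); u,v=np.rint(proj(t,wp(0,0,70)[1]/1000)).astype(int)
s=t['color'][v-12:v+13,u-40:u+41]; print(robot.read_state()['tool_pos'])
m=g[v-8:v+9,u-10:u+11].astype(float); m=np.clip(m-75,0,None); yy,xx=np.mgrid[-8:9,-10:11]; print(u,v,(xx*m).sum()/m.sum(),(yy*m).sum()/m.sum())
# shroud ends along y' seen at top (z=105)
q=plane(t,u+(xx*m).sum()/m.sum(),v+(yy*m).sum()/m.sum(),.17); print('mark',q, 'hub',HUB)
a=cv2.cvtColor(t['color'],cv2.COLOR_RGB2BGR)[v-40:v+35,u-50:u+50]
cv2.imwrite('pics/t9c.png',cv2.resize(a,(800,600),interpolation=cv2.INTER_CUBIC))
E
```

```text
-1.392757660167131 55.0
[0.50605434 0.08186657 0.31947099]
124 198 0.572959604286892 -2.4031327287716406
mark [0.54832102 0.31488726 0.17      ] hub [541.3 316.5 100. ]
```

View pics/t9c.png

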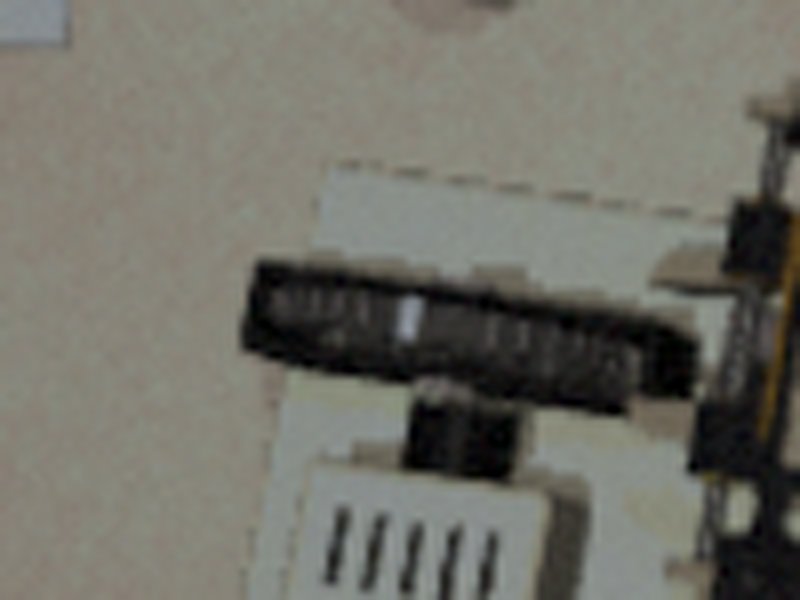

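The crop shows the white mark at (408,318). The shroud ends are at about (253,305) and (697,370), and the axle block is at (465,440). I'll check the hub's sideways position in the same camera from those features.

```bash
python3 - <<'E'
from mark import *
t=cam('top'); u0,v0=74,158
a=np.radians(YAW); yv=np.array([-np.sin(a),np.cos(a)]); f=lambda p,z: plane(t,u0+p[0]/8,v0+p[1]/8,z)[:2]*1000@yv
print('hub est',HUB[:2]@yv,'plate hub',np.array([543.7,314.8])@yv)
print('mark',f((408,318),.17),'shroud mid',(f((253,305),.105)+f((697,370),.105))/2,'axle',f((465,437),.115),f((465,437),.1))
P=pts(t); k=P[175:235,95:170].reshape(-1,3)*1000; k=k[(k[:,2]>112)&(k[:,2]<180)]; s=k[:,:2]@yv
A=np.c_[2*s,2*k[:,2],np.ones(len(k))]
from scipy.optimize import least_squares
print(len(k),least_squares(lambda p:np.hypot(s-p[0],k[:,2]-100)-70,[315],loss='soft_l1').x)
c=dict(np.load('w5.npz'));
for n in ('w5.npz',):
    P=pts(c); k=P[c['depth']>0]*1000; k=k[(k[:,2]>120)&(k[:,2]<178)&(k[:,1]>220)&(k[:,0]>480)&(k[:,0]<620)]; s=k[:,:2]@yv
    r=least_squares(lambda p:np.hypot(s-p[0],k[:,2]-100)-70,[315],loss='soft_l1'); print(r.x)
E
```

```text
hub est 395.58551590838374 plate hub 394.2726936670063
mark 392.57659058452447 shroud mid 383.38526226387364 axle 377.3982234749687 381.31662565989643
259 [394.29932828]
[286.48231986]
```

```bash
python3 - <<'E'
from mark import *
t=cam('top'); u0,v0=74,158
a=np.radians(YAW); yv=np.array([-np.sin(a),np.cos(a)]); xv=np.array([np.cos(a),np.sin(a)])
f=lambda p,z: plane(t,u0+p[0]/8,v0+p[1]/8,z)[:2]*1000@yv
print('house',f((312,458),.1),f((548,485),.1),(f((312,458),.1)+f((548,485),.1))/2)
P=pts(t)*1000; s=P[...,:2]@yv; x=P[...,:2]@xv; z=P[...,2]; L=(t['depth']>0)&(s>280)&(s<480)
hx=HUB[:2]@xv
for n,m in (('house',L&(z>90)&(z<106)&(x<hx-45)&(x>hx-140)),('shroud',L&(z>95)&(z<111)&(abs(x-hx)<25)),('wheel',L&(z>135)&(abs(x-hx)<30)),('wheel hi',L&(z>160)&(abs(x-hx)<30))):
    q=s[m]; print(n,m.sum(),np.percentile(q,[1,5,50,95,99]).round(1),'mid',np.percentile(q,[2,98]).mean().round(1),'x',(np.median(x[m])-hx).round(1))
E
```

```text
house 439.4480914239546 345.47682504913587 392.4624582365452
house 664 [344.1 347.3 392.3 437.5 441.5] mid 392.3 x -87.1
shroud 329 [312.4 315.2 392.9 472.1 475.4] mid 393.9 x -0.0
wheel 229 [280.6 285.4 378.9 444.7 452.8] mid 366.4 x 2.2
wheel hi 139 [280.2 283.6 385.1 425.1 432.2] mid 356.3 x 2.5
```

The house centre (392.4), shroud centre (393.9) and mark (392.6) agree to within 2 mm, so the mark is at the top. Next is the lever.

```bash
python3 - <<'E'
from wheel import *
c=dict(np.load('w5.npz')); P=pts(c)*1000
b=plane(c,171.5,120,.086)*1000; print('ball',b)
k=P[(c['depth']>0)]; k=k[(k[:,2]>86)&(k[:,2]<104)&(k[:,1]<225)&(k[:,1]>170)&(k[:,0]<530)&(k[:,0]>470)]; print(len(k),np.median(k,0))
a=np.radians(-8.7); xv=np.array([np.cos(a),np.sin(a)]); piv=np.array([525.,196.5])
print('pred',piv-24*xv)
for d in (-72,): 
    p=piv+d*xv; R=down(-8.7)
    plan([(0,(*p,345),R),(0,(*p,300),R)],smax=45,amax=8.2)
E
```

```text
ball [500.43092052 203.03183257  86.        ]
709 [503.10210517 202.4155937   95.69764853]
pred [501.27614672 200.13025969]
[0, 16, -12, 10, 0.0, -7.2, -0.1]
[0, 17, -12, 8, 0.0, -7.2, -0.1]
[0, 18, -12, 5, 0.0, -7.2, -0.1]
[0, 19, -12, 3, 0.0, -7.2, -0.1]
[0, 19, -12, 1, 0.0, -7.2, -0.1]
[0, 19, -11, -1, -0.1, -7.1, -0.1]
[0, 0, -1, 45, 0.0, 0.0, 0.0]
7 rows, ends [453.4 207.6 299.6]
```

Request:
drive_tool --moves '[0, 16, -12, 10, 0, -7.2, 0, 0, 17, -12, 8, 0, -7.2, 0, 0, 18, -12, 5, 0, -7.2, 0, 0, 19, -12, 3, 0, -7.2, 0, 0, 19, -12, 1, 0, -7.2, 0, 0, 19, -11, -1, 0, -7.1, 0, 0, 0, -1, 35, 0, 0, 0, 0, 0, 0, 0, 0, 0, 0]'

```text
t: 31.2
tool_pos: [0.4515, 0.2136, 0.3093]
orientation: [-2.379, -2.051, 0.006]
force: [-1.0, -1.0, -1.2]
opening: 0.0005
gripper_force: 0.0
```

```bash
python3 - <<'E'
from wheel import *
s=robot.read_state(); print(s['tool_pos'],s['opening'])
a=np.radians(-8.7); xv=np.array([np.cos(a),np.sin(a)]); piv=np.array([525.,197.5]); R=down(-8.7)
plan([(0,(*(piv-72*xv),266),R),(0,(*(piv-50*xv),266),R),(0,(*(piv-6*xv),266),R)],smax=24)
t=cam('top'); P=pts(t)*1000; k=P[150:255,195:285].reshape(-1,3);k=k[(k[:,2]>22)&(k[:,2]<33)].astype(np.float32)
_,lab,ce=cv2.kmeans(k,4,None,(3,50,.1),5,cv2.KMEANS_PP_CENTERS); print(ce.round(1),np.bincount(lab.ravel()))
E
```

```text
[0.45146783 0.21361123 0.3093325 ] 0.0004815894969734993
[0, -2, 2, 22, -0.1, 0.1, 0.1]
[0, -3, 1, 21, -0.1, 0.0, 0.1]
[0, 0, 22, 0, 0.0, 0.0, 0.0]
[0, 0, 22, 0, 0.0, 0.0, 0.0]
[0, 0, 22, 0, 0.0, 0.0, 0.0]
5 rows, ends [518.8 198.2 266.4]
[[621.1 -65.4  27.9]
 [551.4   4.4  28.4]
 [616.4   3.3  28.2]
 [489.6  16.3  28.5]] [88 83 79 79]
```

Request:
drive_tool --moves '[0, -2, 2, 22, 0, 0, 0, 0, -3, 1, 21, 0, 0, 0, 0, 0, 0, 0, 0, 0, 0]'

```text
t: 31.55
tool_pos: [0.455, 0.2053, 0.2678]
orientation: [-2.384, -2.044, 0.004]
force: [-1.1, 0.1, 0.2]
opening: 0.0005
gripper_force: 0.0
```

```bash
python3 - <<'E'
from h import *
t=cam('top','t10'); P=pts(t)*1000
b=cv2.imread('pics/t10.png')[140:260,80:300]; cv2.imwrite('pics/t10c.png',cv2.resize(b,(792,432),interpolation=cv2.INTER_CUBIC))
z=P[...,2]; m=((z>22)&(z<33)&(t['depth']>0)).astype(np.uint8); m[:,:195]=0; m[:,285:]=0; m[:150]=0; m[255:]=0
n,l,st,ce=cv2.connectedComponentsWithStats(m)
for i in range(1,n):
    if st[i,4]>20: print(st[i],np.median(P[l==i],0).round(1))
print(robot.read_state()['tool_pos'])
E
```

```text
[225 175  11  12  74] [614.3   2.   28.9]
[244 178  11  11  80] [607.5 -61.6  27.6]
[224 195  11  10  80] [553.3   4.8  28.5]
[221 213  11  11  78] [490.1  16.1  28.9]
[0.45553388 0.20558188 0.26926201]
```

View pics/t10c.png

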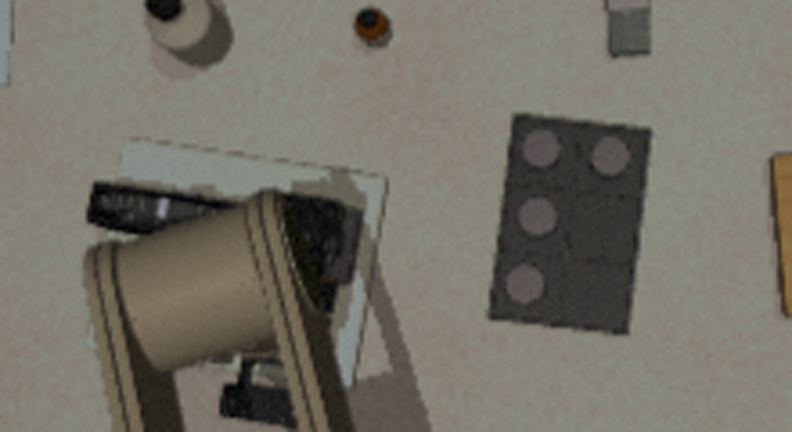

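All four caps (538,150), (610,156), (537,216) and (525,285) lie centred, one per compartment, with tops at 28 mm. The mark is white at (163,208). Pushing the lever now.

Request:
drive_tool --moves '[0, 0, 15, 2, 0, 0, 0, 0, 0, 12, 0, 0, 0, 0, 0, 0, 10, 0, 0, 0, 0, 0, 0, 10, 0, 0, 0, 0, 0, 0, 10, 0, 0, 0, 0, 0, 0, 7, 0, 0, 0, 0, 0, 0, 0, 0, 0, 0, 0]'

```text
t: 32.3
tool_pos: [0.52, 0.1961, 0.2684]
orientation: [2.384, 2.044, 0.003]
force: [-0.6, 0.3, 1.3]
opening: -0.0
gripper_force: 0.0
```

```bash
python3 - <<'E'
from h import *
s=robot.read_state(); a=np.radians(-8.7); xv=np.array([np.cos(a),np.sin(a)]); piv=np.array([525.,197.5])
d=s['tool_pos'][:2]*1000-piv; print('x from pivot',d@xv,'y',d@[-xv[1],xv[0]],s['tool_pos'],s['force'])
E
```

```text
x from pivot -4.744508302843013 y -2.19092461007012 [0.51997868 0.19605194 0.26838128] [-0.64374755  0.31628356  1.29845968]
```

Request:
drive_tool --moves '[0, 0, 3, 0, 0, 0, 0, 0, 0, 0, 0, 0, 0, 0]'

```text
t: 32.5
tool_pos: [0.5213, 0.1959, 0.2671]
orientation: [-2.383, -2.045, 0.002]
force: [-5.2, 0.1, 7.0]
opening: 0.0005
gripper_force: 3.8
```

Request:
drive_tool --moves '[0, 0, 2, 0, 0, 0, 0, 0, 0, 0, 0, 0, 0, 0]'

```text
t: 32.7
tool_pos: [0.5223, 0.1959, 0.267]
orientation: [-2.381, -2.044, 0.006]
force: [-14.1, 1.1, 13.2]
opening: 0.0003
gripper_force: 8.4
```

Request:
drive_tool --moves '[0, 0, -15, 0, 0, 0, 0, 0, 0, -30, 0, 0, 0, 0, 0, 0, 0, -45, 0, 0, 0, 0, 0, 0, -45, 0, 0, 0, 0, -45, 0, -20, 0, 0, 0, 0, -45, 0, 0, 0, 0, 0, 0, -45, 0, 0, 0, 0, 0, 0, -45, 0, 0, 0, 0, 0]'

```text
t: 33.5
tool_pos: [0.4511, 0.0231, 0.3768]
orientation: [-2.383, -2.047, 0.0]
force: [1.4, -0.8, -0.4]
opening: 0.0002
gripper_force: 0.0
```

Request:
drive_tool --moves '[0, -45, 0, 0, 0, 0, 0, 0, -45, 0, 0, 0, 0, 0, 0, 0, 0, 0, 0, 0, 0]'

```text
t: 33.8
tool_pos: [0.4371, -0.0687, 0.3765]
orientation: [2.39, 2.039, -0.003]
force: [0.1, -0.1, 0.9]
opening: 0.0006
gripper_force: 0.0
```

```bash
python3 - <<'E'
from mark import *
t=cam('top','t11'); P=pts(t)*1000
b=cv2.imread('pics/t11.png')[140:260,80:300]; cv2.imwrite('pics/t11c.png',cv2.resize(b,(792,432),interpolation=cv2.INTER_CUBIC))
z=P[...,2]; s=(t['depth']>0)&(z>70)&(z<110)&(P[...,1]>170)&(P[...,1]<222)&(P[...,0]>470)&(P[...,0]<590); print('ball',s.sum(),np.median(P[s],0),'on pred ~(548,193)')
w=np.array(list(whites(t,np.arange(-14,15,1.))),float); b=np.clip(w[:,1]-65,0,None); print((w[:,0]*b).sum()/b.sum())
E
```

```text
ball 56 [548.87279605 191.16290779  94.77119388] on pred ~(548,193)
-1.3181818181818181
```

View pics/t11c.png

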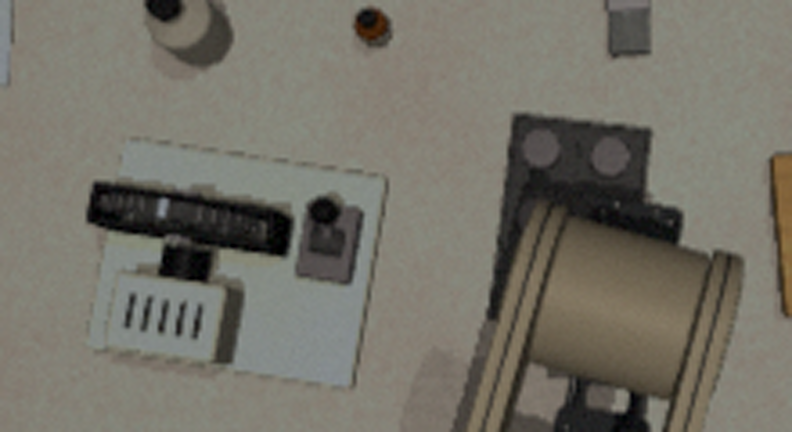

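The lever ball at (323,208) is fully on (548.9, 191 mm, as predicted) and the mark at (163,208) is unchanged. The arm is clear of everything, so I'm handing in.

```bash
python3 -c "
from plant import robot
print(robot.close_job())"
```

```text
the job is handed in; nothing more can be done
None
```

The job is handed in: caps 2, 3, 4 and 5 (cap 1 was absent) each lie in their own tray compartment, the wheel mark stands at the top (about 2 mm off at most), and the lamp lever was pushed fully on last; the hand-in returned no verdict.

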